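# Snap an amplifier board onto its posts

### The arm

A 6-joint arm with a two-finger parallel gripper is mounted at the origin on the work surface. World frame = base frame: x ahead of the robot, y to its left, z up, the work surface at z = 0. Lengths are in m, angles in rad, forces in N, time in s.
With the tool pointing down it reaches from about 0.35 to 0.85 m from the base axis. Payload 8.1 kg.
Tool frame: the origin (TCP) lies at the very end of the fingers, on their centre line; the grasp point (between the pads) lies 19 mm behind it; z points along the fingers, x is the direction in which the jaws open and shut, and the axes are right-handed (so a half turn about z gives the same grasp; the last joint's range is limited). The gripper opens to 93 mm and grips with 3 to 60 N. Pads are 15 mm wide; open, the fingers measure 128 mm over their backs; the gripper's body (75 mm by 188 mm) begins 65 mm behind the grasp point.
Start: joints at [1.241, 0.13, 1.488, -0, 1.523, -0.085], TCP at [0.145, 0.582, 0.219] pointing down, gripper open.
Joint ranges: [-2.96, 2.96], [-0.89, 2.26], [0.02, 2.5], [-1.34, 4.48], [0, 2.73], [-2.66, 2.66]. Speed limits (rad/s): [2.39, 2.39, 2.79, 3.14, 3.14, 3.14].

### API

Orientations are given as a 3x3 rotation matrix whose columns are the frame's x, y, z axes.
In Python, from rig import state, vision, ticket gives the robot as it stands.
- The arm moves only by the tool drive_tool, never from a script. Its argument "rows" is a list that holds one entry, the list of rows, each a list of 7 numbers: the shift along the tool's x, y, z in cm, then the turn, a rotation vector about the tool's x, y, z in degrees, then the opening, from -1 (shut) to 1 (fully open). In form: [[[x, y, z, wx, wy, wz, grip], ...]]. A call has 1 to 8 rows; each row shifts and turns the commanded pose from where the row before left it, along the tool's axes as they then stand; what a row does not reach is not made up. A row lasts 1/12 s, in which the tool goes at most 41.7 mm and 7.16 degrees, less where a joint would pass 70% of its speed; a pose out of reach is approached as far as the arm can. A call is refused whole if a number of a shift passes 4.17 or a number of a turn 7.16, either way. A call with a gripper value outside its range is refused whole. The fingers move at their own pace and stop on an object; "newtons" is the grip in N (left out, the last holds). Time passes only in rows, so rows that do not move let the fingers close. It gives the time, the measured TCP pose, the force and the opening at its end, in the units of the state.
- state(): the state, without advancing time (a new reading comes with each control period).
- vision.snapshot(name): name is "side" or "top" or "wrist"; returns a dict with "img" (400x640x3 uint8, blue, green, red), "mtx" (3x3 intrinsics, pixels), "distortion" ([k1, k2, p1, p2, k3] as OpenCV has them; the pictures are not rectified), "world_to_cam" (4x4, takes a point from world to camera coordinates); the wrist camera has in their place "tool_from_camera" (4x4, takes a point from camera to tool coordinates, whose origin is the TCP and whose axes are the tool frame's). Camera axes: x right, y down, z forward; pixel columns grow to the right and rows downward; lengths in m; the calibration is good to about 2 mm. A picture is of the moment at which its call begins: read the wrist's pose just before it. There is no depth.
- ticket.hand_in(): hands the job in, once; it reports no verdict.
The state is a dict: "t": time; "joint_positions": joint angles; "joint_velocities": joint speeds; "tau": joint torques, N m; "tcp_pos": TCP position; "tcp_rot": TCP orientation; "ft_force": force on the tool from outside, world axes, zero at the start; "wrist_torque": the same for the moment, N m; "grip_width": finger opening in m.
Only numpy, scipy, OpenCV 4.12 (cv2) and the standard library are available. Lean on these libraries where they do the work, as an engineer would, in place of code of your own. Each camera call takes 0.05 s, during which the arm holds its last target.

### The job

Take the green amplifier board off its foam pad by its metal can, lay it level over the four white snap posts of the grey chassis, then press it down a little at a time around the board until every post has clicked through and it sits fully home on all four shoulders. Feel your way: the height of the posts is not known exactly, and the board must never be loaded with more than about 25 N, which is less than snapping all four posts at once would take. Keep the board roughly level, let go of it, and leave the other things alone.

Things in the scene. Friction and masses are not known exactly. Their poses are not given: they have to be found in the camera images.
- board: Green circuit board, 150 x 110 x 3 mm (x, y, z), 140 to 220 g, can upwards on one of two pink foam pads (170 x 130 x 14 mm). Origin: centre of its underside, z up. Four 12 x 12 mm square through holes at (+-60, +-40) mm. Press it on the bare copper discs, 24 mm across, at (+-36, +-40) mm; low parts up to 10 mm high stand along the middle and short edges. May be fitted either way round (half a turn).
- can (a point): Top centre of the bright metal can in the middle of the board, the part to grip: 36 x 30 mm (board x, y), 22 mm high, its top 25 mm above the board's underside.
- panel: The bare green board with the can's lid, that is, all of the board that is pressed from above; rigidly part of the board, same origin and axes.
- chassis: Grey metal base, 180 x 140 mm (x, y), fixed; rim 31 mm above its origin. Origin: centre of its underside (may be sunk a few mm into the table), z up. Four white snap posts at (+-60, +-40) mm; their shoulders, 17 mm across, are all at one height, which differs from chassis to chassis: 36 to 48 mm above the origin, and cannot be read. The posts are rigid apart from their barbs.
- pin1 (a joint): Brass spring contact pin by the post at chassis (-60, -40) mm: it stands at (-60, -24) mm and sticks up 3 mm above the shoulder. Value: how far it is pushed down, 0 = free, about 0.003 m = the board is home there. About 1 N.
- pin2 (a joint): The same at chassis (-60, +24) mm, by the post at (-60, +40). Post shape, all alike: from the shoulder up, a round core 10 mm across to 10 mm, tapering to a 3.6 mm tip at 17 mm. Two sprung barbs, on the chassis x sides: noses 7.8 mm from the post's axis, 3.8 mm above the shoulder, sloping in above, giving way inwards at about 1.95 N per mm.
- pin3 (a joint): The same at chassis (+60, -24) mm, by the post at (+60, -40). A board laid on unpressed stays on the barbs, its underside about 5 to 9 mm above the shoulders. Pushing a post through takes about 10 to 16 N on the disc beside it, up to 22 N when two posts go together, most of it in the first 4 mm; pushing in the middle of the board takes over 30 N.
- pin4 (a joint): The same at chassis (+60, +24) mm, by the post at (+60, +40). The click comes in the last 1 mm; right after it the board meets the hard shoulder and the force climbs steeply, some 20 N in half a millimetre. A corner pressed home leaves the board sloping by up to about 6 degrees until the others follow.
- spare: Bystander: blank grey plastic cover, 150 x 110 x 7 mm, no holes, lying on the other foam pad. Origin: centre of its underside.
- screwdriver: Bystander: screwdriver lying at the back, about 200 mm long; origin near its middle, below.
- mug: Bystander: white mug, 85 mm high; origin: centre of its foot.
- screw_jar: Bystander: clear jar, 55 mm high; origin: centre of its foot.
- sensor: Bystander: small steel and brass vibration sensor, 28 mm across, 26 mm high, near the robot; origin: centre of its foot.
- notebook: Bystander: yellow notebook, 150 x 105 x 12 mm, at the right; origin: centre of its underside.
- hammer: Bystander: hammer lying at the left; origin near its middle, below.

How it is judged:
On the way:
1. the board lies over the four posts, roughly level and not yet pressed down (horizontal distance between board and chassis below 0.004 m and angle between the x axis of board and the x axis of chassis, either way round below 0.04 rad and angle between board's own z axis and vertical below 0.1 rad and z of board in the frame of chassis below 0.06 m and value of joint each of pin1, pin2, pin3, pin4 below 0.0015 m), for 0.2 s.
At the end, for the whole second after the job is handed in: The board lies released and at rest on the chassis, clicked home on all four posts: it holds each of the four contact pins down by more than 2.2 mm of 3, is centred on the chassis within 4 mm and parallel to it within 0.04 rad, either way round (value of joint each of pin1, pin2, pin3, pin4 above 0.0022 m and horizontal distance between board and chassis below 0.004 m and angle between the x axis of board and the x axis of chassis, either way round below 0.04 rad and linear speed of board below 0.01 m/s); the robot touches nothing.
It fails at once if the fingers press down on the board (panel) with more than 30 N (contact force between the fingers and panel above 30 N).
It fails at once if the board is tilted by more than about 14 degrees (angle between board's own z axis and vertical above 0.25 rad).
It fails at once if another thing on the bench is pushed more than 30 mm from its place (distance of any of spare, screwdriver, mug, screw_jar, sensor, notebook, hammer from where it was at the start of the episode above 0.03 m).
It fails at once if the board is jammed or struck against the chassis with more than 45 N (contact force between board and chassis above 45 N).
It also fails if it takes over 72 s, if anything falls off the work surface, if the arm or the gripper's body presses on something with over 40 N, if the wrist force passes 120 N, or if a joint passes its speed limit or range.

## Working session

There is one attempt and no reset: what is moved stays moved. The work goes in short steps, Python scripts to look and compute and a tool call to move; the robot and the scene stay as the last step left them, time stands still between calls to the robot, and variables do not carry over. Pictures are saved under pics/ and viewed, and the job is handed in when it is done.

Besides the shell and the picture viewer there is one more tool, called after ">>>" by a JSON object that holds its "api" and its "payload". drive_tool: Moves the arm, as the interface text tells. Its arguments: {"type":"object","properties":{"rows":{"type":"array"},"newtons":{"type":"number"}},"required":["rows"]}

```bash
mkdir -p pics; python3 - <<'E'
from rig import state, vision
import cv2
s=state(); print(s)
for n in("top","side","wrist"):
    d=vision.snapshot(n); cv2.imwrite(f"pics/{n}0.png",d["img"])
    import pickle; pickle.dump(d,open(f"pics/{n}0.pkl","wb"))
    print(n,d["mtx"],d["distortion"],d.get("world_to_cam",d.get("tool_from_camera")))
E
```

```text
{'t': 0.0, 'joint_positions': array([ 1.24058258e+00,  1.31156223e-01,  1.48925114e+00, -4.67721509e-06,
        1.52297754e+00, -8.53712518e-02]), 'joint_velocities': array([-0.00037631,  0.00016923, -0.00161165, -0.00015966,  0.0004482 ,
       -0.00125297]), 'tau': array([-7.64043543e-04, -5.59851873e+01, -4.91761708e+01,  7.67472899e-02,
        3.53988656e-02, -1.80213797e-04]), 'tcp_pos': array([0.1452262 , 0.58159163, 0.21760584]), 'tcp_rot': array([[ 2.42402781e-01,  9.70175530e-01, -5.76709110e-04],
       [ 9.70174057e-01, -2.42403422e-01, -1.69693521e-03],
       [-1.78612128e-03, -1.48166403e-04, -9.99998394e-01]]), 'ft_force': array([0.02846637, 0.0750368 , 0.15810473]), 'wrist_torque': array([-0.10509449, -0.03783477,  0.01510216]), 'grip_width': 0.09271447211318126}
top [[407.30152105   0.         322.72756382]
 [  0.         407.30152105 192.66059402]
 [  0.           0.           1.        ]] [-0.09494324  0.          0.          0.          0.        ] [[-0.02277145 -0.9994858  -0.02257402  0.09317418]
 [-0.99029754  0.02564677 -0.13657609  0.55172631]
 [ 0.13708481
[... 247 characters left out ...]
 0.          0.          0.        ] [[-0.92511616 -0.3791812   0.01953726  0.55772358]
 [-0.22880116  0.51568067 -0.82566547  0.16086141]
 [ 0.30300184 -0.76830662 -0.56382162  0.8140844 ]
 [ 0.          0.          0.          1.        ]]
wrist [[285.42303353   0.         315.43539447]
 [  0.         285.42303353 198.48870428]
 [  0.           0.           1.        ]] [0.00807245 0.         0.         0.         0.        ] [[ 9.99999858e-01 -3.57803438e-04 -3.95198129e-04  2.80152259e-04]
 [ 4.45990440e-04  9.67602506e-01  2.52478103e-01 -6.92816008e-02]
 [ 2.92057166e-04 -2.52478243e-01  9.67602528e-01 -1.66250700e-01]
 [ 0.00000000e+00  0.00000000e+00  0.00000000e+00  1.00000000e+00]]
```

View pics/top0.png

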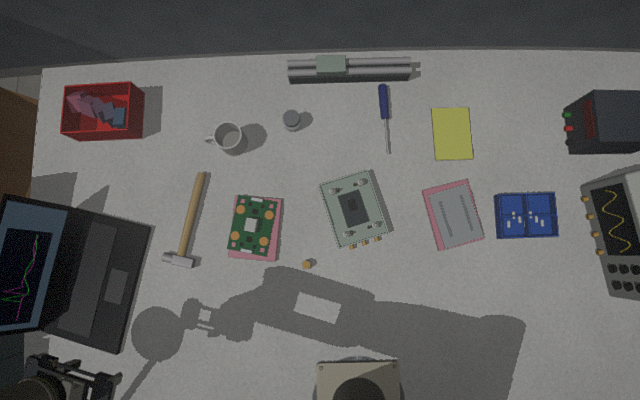

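View pics/side0.png

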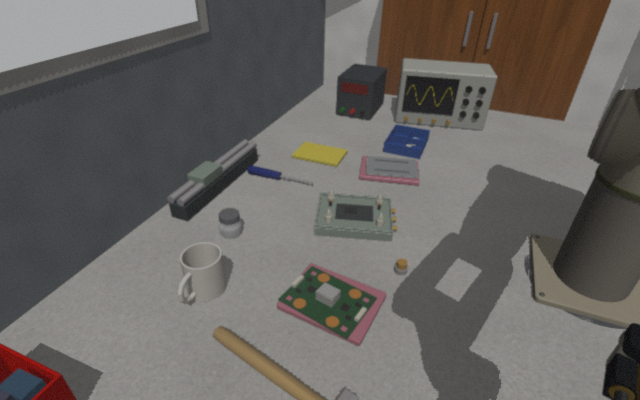

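View pics/wrist0.png

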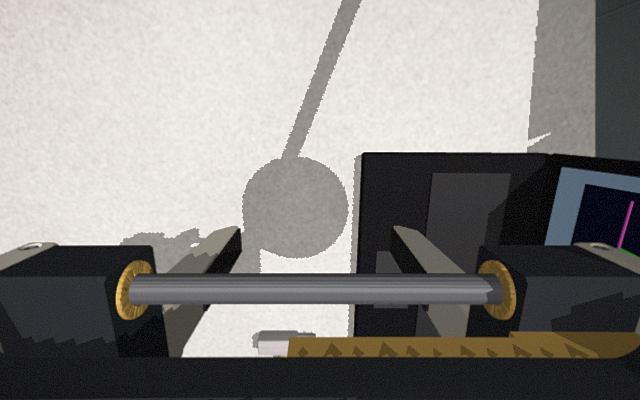

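```bash
cat > h.py <<'E'
import numpy as np, cv2, pickle
def load(n): return pickle.load(open(f"pics/{n}.pkl","rb"))
def c2w(d,s=None):
    if "world_to_cam" in d: return np.linalg.inv(d["world_to_cam"])
    T=np.eye(4); T[:3,:3]=d["rot"];T[:3,3]=d["pos"]; return T@d["tool_from_camera"]
def back(d,uv,z):
    M=c2w(d); p=cv2.undistortPoints(np.array(uv,float).reshape(-1,1,2),d["mtx"],d["distortion"])[:,0]
    r=np.c_[p,np.ones(len(p))]@M[:3,:3].T; o=M[:3,3]
    return o+r*((z-o[2])/r[:,2])[:,None]
def proj(d,P):
    M=np.linalg.inv(c2w(d)); r,_=cv2.Rodrigues(M[:3,:3])
    return cv2.projectPoints(np.array(P,float).reshape(-1,1,3),r,M[:3,3],d["mtx"],np.array(d["distortion"]))[0][:,0]
def snap(name,fn):
    from rig import state,vision
    s=state(); d=vision.snapshot(name); d["pos"]=s["tcp_pos"];d["rot"]=s["tcp_rot"]
    pickle.dump(d,open(f"pics/{fn}.pkl","wb")); cv2.imwrite(f"pics/{fn}.png",d["img"]); return d
def crop(d,x,y,w,h,k,fn,pts=None):
    im=cv2.resize(d["img"][y:y+h,x:x+w],None,fx=k,fy=k,interpolation=cv2.INTER_CUBIC)
    if pts is not None:
        for p in pts: cv2.circle(im,(int((p[0]-x+.5)*k),int((p[1]-y+.5)*k)),3,(0,0,255),1)
    cv2.imwrite(f"pics/{fn}.png",im)
E
python3 - <<'E'
from h import *
d=load("top0")
crop(d,215,160,190,100,4,"t0c")
d=load("side0")
crop(d,270,180,140,170,3.5,"s0c")
E
```

```text
(no output)
```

View pics/t0c.png

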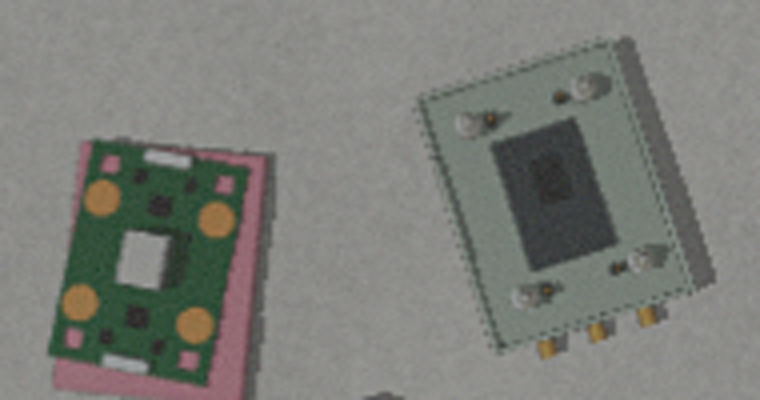

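View pics/s0c.png

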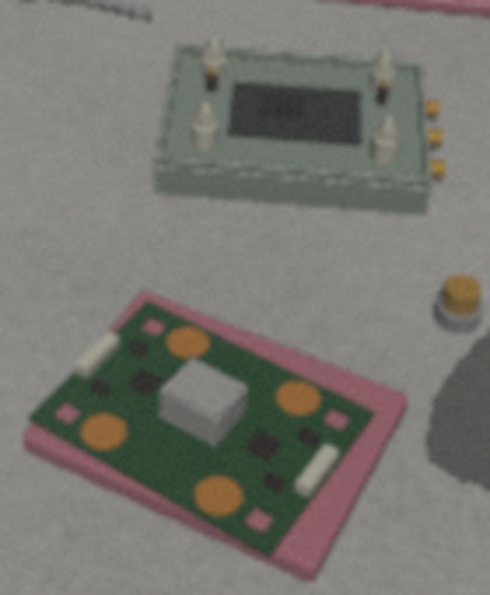

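```bash
python3 - <<'E'
from h import *
d=load("top0"); f=lambda a:np.array(a,float)/4-.5+[215,160]
B=f([(102,198),(217,220),(80,302),(195,325),(110,163),(225,184),(73,338),(189,360)])
W=back(d,B,.017)[:,:2]
M=np.array([(36,40),(36,-40),(-36,40),(-36,-40),(60,40),(60,-40),(-60,40),(-60,-40)])/1000
def fit(M,W):
    a=M-M.mean(0);b=W-W.mean(0);th=np.arctan2((a[:,0]*b[:,1]-a[:,1]*b[:,0]).sum(),(a*b).sum())
    R=np.array([[np.cos(th),-np.sin(th)],[np.sin(th),np.cos(th)]]);t=W.mean(0)-R@M.mean(0)
    return t,th,(M@R.T+t-W)*1000
t,th,r=fit(M,W);print("board",t,np.degrees(th));print(r.round(1))
print("can",back(d,f([(143,260)]),.039))
C=f([(420,100),(610,42),(690,288),(500,350)])
W=back(d,C,.03)[:,:2]
t,th,r=fit(np.array([(90,70),(90,-70),(-90,-70),(-90,70)])/1000,W);print("ch",t,np.degrees(th));print(r.round(1))
E
```

```text
board [0.47453382 0.27378976] -11.975267315730743
[[ 0.1 -0.3]
 [ 0.3 -0. ]
 [-0.2 -0.2]
 [ 0.1 -0.4]
 [-0.2  0.1]
 [-0.5  0.6]
 [ 0.4  0. ]
 [-0.1  0.4]]
can [[0.47382859 0.27326021 0.039     ]]
ch [ 5.11987022e-01 -2.14588526e-04] 16.02081324402631
[[ 1.8  3.9]
 [ 4.3 -2. ]
 [-2.4 -5. ]
 [-3.6  3.1]]
```

>>> {"api": "drive_tool", "payload": {"rows": [[[-1.83,3.28,0,0,0,-0.25,1],[-1.83,3.28,0,0,0,-0.25,1],[-1.83,3.28,0,0,0,-0.25,1],[-1.83,3.28,0,0,0,-0.25,1],[-1.83,3.28,0,0,0,-0.25,1],[-1.83,3.28,0,0,0,-0.25,1],[-1.83,3.28,0,0,0,-0.25,1],[-1.83,3.28,0,0,0,-0.25,1]]], "newtons": 20}}

```text
t: 0.82
tcp_pos: [0.3685, 0.3783, 0.2185]
tcp_rot: [[0.208, 0.978, -0.0], [0.978, -0.208, -0.0], [-0.0, -0.0, -1.0]]
ft_force: [0.1, 1.3, -0.2]
grip_width: 0.0931
```

>>> {"api": "drive_tool", "payload": {"rows": [[[-1.83,3.28,0,0,0,0,1],[-1.83,3.28,0,0,0,0,1],[-1.83,2.28,0,0,0,0,1],[-1.83,0.28,0,0,0,0,1],[0,0,0,0,0,0,1],[0,0,0,0,0,0,1],[0,0,0,0,0,0,1]]]}}

```text
t: 1.4
tcp_pos: [0.4412, 0.2898, 0.2185]
tcp_rot: [[0.208, 0.978, -0.0], [0.978, -0.208, 0.0], [0.0, -0.0, -1.0]]
ft_force: [-0.0, 0.8, 0.4]
grip_width: 0.0932
```

```bash
python3 - <<'E'
from h import *
d=snap("wrist","w1"); print(d["pos"],d["rot"])
E
```

```text
[0.44122167 0.28980303 0.21852805] [[ 2.08361105e-01  9.78051919e-01 -3.05827070e-04]
 [ 9.78051922e-01 -2.08360990e-01  3.69392946e-04]
 [ 2.97563049e-04 -3.76081876e-04 -9.99999885e-01]]
```

View pics/w1.png

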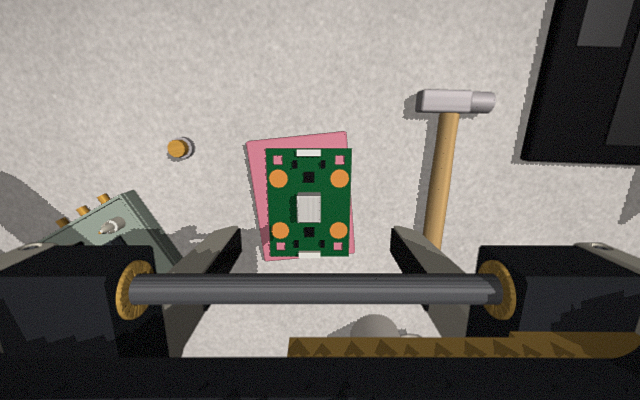

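>>> {"api": "drive_tool", "payload": {"rows": [[[-3.35,1.0,0,0,0,0,1],[-3.35,1.0,0,0,0,0,1],[-3.35,1.0,0,0,0,0,1],[-3.35,1.0,0,0,0,0,1],[-3.35,1.0,0,0,0,0,1],[-3.35,1.0,0,0,0,0,1],[-3.35,1.0,0,0,0,0,1],[-3.35,1.0,0,0,0,0,1]]]}}

```text
t: 2.12
tcp_pos: [0.464, 0.0102, 0.2189]
tcp_rot: [[0.206, 0.979, 0.001], [0.979, -0.206, 0.0], [0.0, 0.001, -1.0]]
ft_force: [0.6, -0.4, -0.3]
grip_width: 0.0929
```

>>> {"api": "drive_tool", "payload": {"rows": [[[0,0,0,0,0,0,1],[0,0,0,0,0,0,1],[0,0,0,0,0,0,1]]]}}

```text
t: 2.37
tcp_pos: [0.464, 0.0115, 0.2186]
tcp_rot: [[0.208, 0.978, -0.0], [0.978, -0.208, 0.001], [0.001, -0.0, -1.0]]
ft_force: [0.7, 0.2, 0.4]
grip_width: 0.0927
```

```bash
python3 - <<'E'
from h import *
d=snap("wrist","w2"); print(d["pos"],d["rot"])
d=load("w1")
crop(d,230,130,150,140,4,"w1c")
E
```

```text
[0.46401722 0.01153351 0.21864712] [[ 2.07863991e-01  9.78157738e-01 -1.20292416e-05]
 [ 9.78157566e-01 -2.07863947e-01  5.96983624e-04]
 [ 5.81443706e-04 -1.35857892e-04 -9.99999822e-01]]
```

View pics/w2.png

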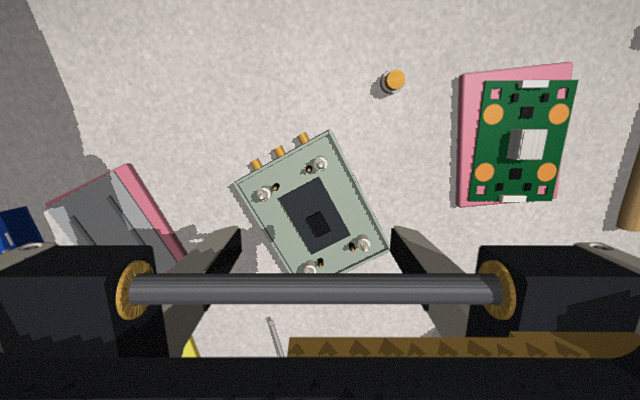

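View pics/w1c.png

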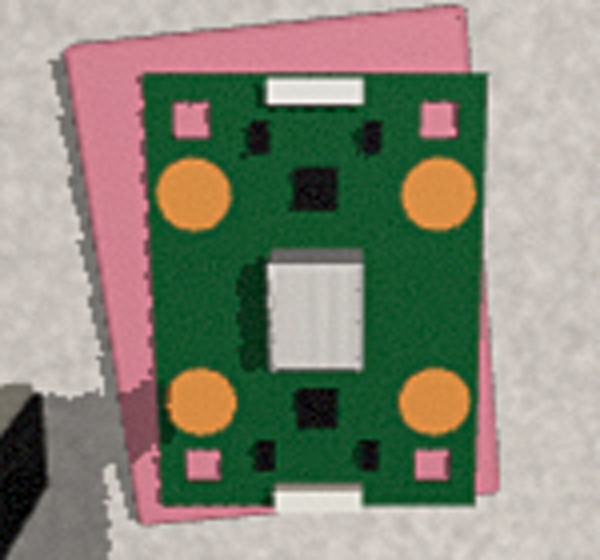

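```bash
python3 - <<'E'
from h import *
d=load("w2")
crop(d,225,120,175,160,4,"w2c")
E
```

```text
(no output)
```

View pics/w2c.png

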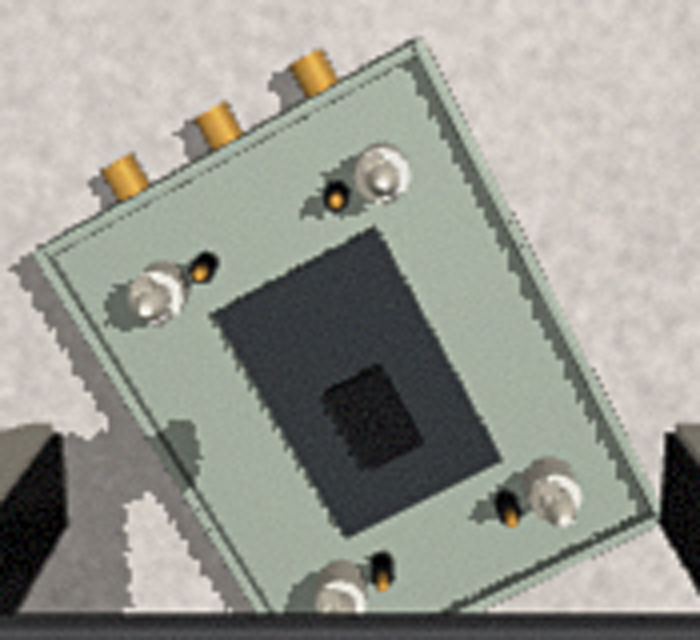

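```bash
python3 - <<'E'
from h import *
d=load("top0"); crop(d,314,164,80,85,8,"t0d")
d=load("side0"); crop(d,310,188,90,55,8,"s0d")
E
```

```text
(no output)
```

View pics/t0d.png

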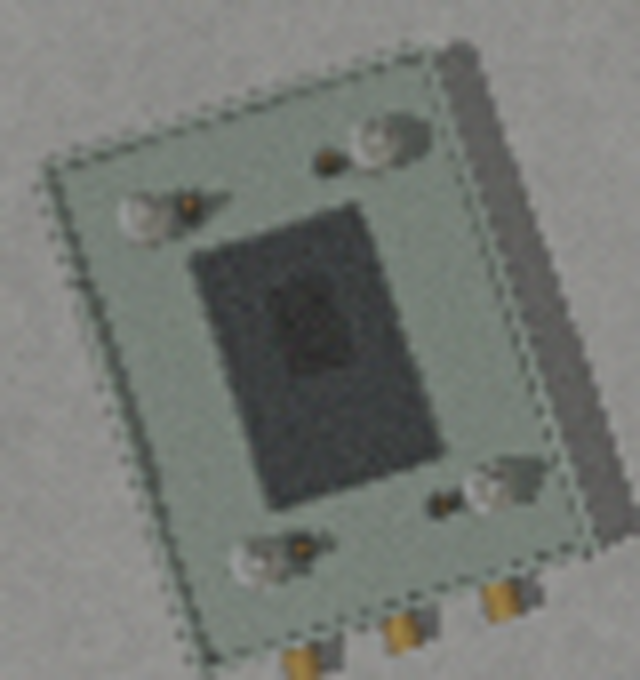

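View pics/s0d.png

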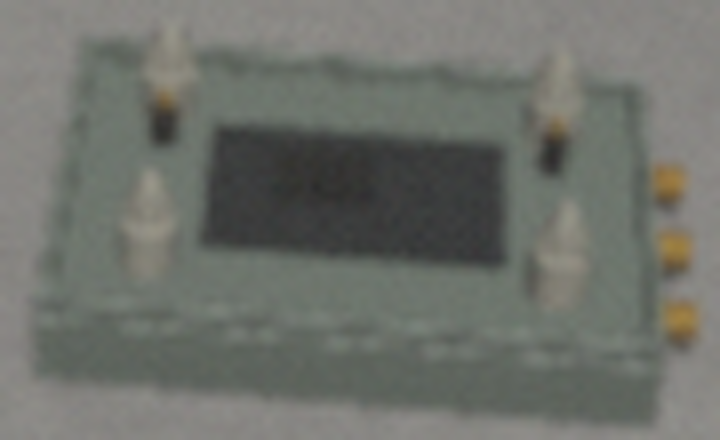

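```bash
cat > fitc.py <<'E'
from h import *
from scipy.optimize import least_squares
def f(a,k,o): return np.array(a,float)/k-.5+o
t,s,w=load("top0"),load("side0"),load("w2")
P=lambda q:np.array(q,float)
obs=[]
pins=[(60,24),(60,-24),(-60,24),(-60,-24)]
obs+= [(t,f([(190,206),(327,162),(303,548),(443,504)],8,[314,164]),pins,'pin',.8)]
obs+= [(t,f([(48,160),(435,48),(592,548),(205,660)],8,[314,164]),[(90,70),(90,-70),(-90,-70),(-90,70)],'rim',1.2)]
obs+= [(s,f([(170,28),(561,55),(151,175),(571,205)],8,[310,188]),[(60,-40),(-60,-40),(60,40),(-60,40)],'tip',.8)]
obs+= [(w,f([(336,199),(202,270),(511,515),(382,577)],4,[225,120]),[(-60,24),(-60,-24),(60,24),(60,-24)],'pin',.8)]
obs+= [(w,f([(383,182),(147,300),(562,515)],4,[225,120]),[(-60,40),(-60,-40),(60,40)],'tip',.8)]
obs+= [(w,f([(418,40),(40,250),(657,517)],4,[225,120]),[(-90,70),(-90,-70),(90,70)],'rim',1.2)]
def pts(p,m,k):
    x,y,th,zc,H=p; m=P(m)/1000; c,sn=np.cos(th),np.sin(th)
    z={'pin':H+.003,'tip':H+.0165,'rim':zc+.031}[k]
    return np.c_[x+c*m[:,0]-sn*m[:,1], y+sn*m[:,0]+c*m[:,1], np.full(len(m),z)]
def run(sel):
    def res(p):
        r=[((proj(d,pts(p,m,k))-uv)/sg).ravel() for i,(d,uv,m,k,sg) in enumerate(obs) if i in sel]
        return np.r_[np.concatenate(r),(p[3]+.002)/.002]
    q=least_squares(res,[.512,0,.28,0,.04]); p=q.x
    print(sel,(p[:2]*1e3).round(1),np.degrees(p[2]).round(2),(p[3:]*1e3).round(1),"cost",q.cost.round(1)); return p
p=run(range(6));
for d,uv,m,k,sg in obs: print(k,(proj(d,pts(p,m,k))-uv).round(1).tolist())
run([0,1]);run([3,4,5]);run([2,0,1]);run([0,3])
# board
B=P([(36,40),(36,-40),(-36,40),(-36,-40),(60,40),(60,-40),(-60,40),(-60,-40)])/1000
Uw=f([(435,401),(201,402),(438,194),(194,194),(433,465),(204,465),(438,120),(192,120)],4,[230,130])
Ut=f([(102,198),(217,220),(80,302),(195,325),(110,163),(225,184),(73,338),(189,360)],4,[215,160])
for d,U in((load("w1"),Uw),(t,Ut)):
    def res(p):
        c,sn=np.cos(p[2]),np.sin(p[2]);return (proj(d,np.c_[p[0]+c*B[:,0]-sn*B[:,1],p[1]+sn*B[:,0]+c*B[:,1],np.full(8,.017)])-U).ravel()
    q=least_squares(res,[.474,.274,-.2]);print("board",q.x[:2]*1e3,np.degrees(q.x[2]),q.cost)
E
python3 fitc.py
```

```text
range(0, 6) [5.11e+02 4.00e-01] 16.03 [-4.3 35.9] cost 16.5
pin [[0.4, -0.0], [0.5, 0.1], [0.1, 0.5], [0.1, 0.5]]
rim [[-1.6, 0.9], [-0.5, -0.5], [1.1, 0.8], [-1.0, 2.8]]
tip [[0.6, 0.5], [0.5, 0.8], [0.1, 0.7], [-0.2, 1.1]]
pin [[0.1, -0.1], [-0.5, 0.3], [-0.2, 1.0], [-0.3, 1.2]]
tip [[0.1, -0.4], [0.2, 1.3], [-0.3, 0.1]]
rim [[1.3, -1.1], [-1.7, -0.5], [2.3, 0.1]]
[0, 1] [ 5.133e+02 -2.000e-01] 15.79 [-2.5 20.4] cost 3.9
[3, 4, 5] [5.113e+02 3.000e-01] 16.03 [-4.4 33.2] cost 6.8
[2, 0, 1] [5.12e+02 4.00e-01] 16.08 [-2.3 37.6] cost 5.4
[0, 3] [511.7   0.6] 16.37 [-2.  31.5] cost 0.3
board [473.47239599 273.92336114] -11.896185137149239 0.2567051642842876
board [474.5318186  273.78892237] -11.974274606312926 0.09861436394895226
```

>>> {"api": "drive_tool", "payload": {"rows": [[[3.7,-0.65,0,0,0,0,1],[3.7,-0.65,0,0,0,0,1],[3.7,-0.65,0,0,0,0,1],[3.7,-0.65,0,0,0,0,1],[3.0,-0.55,2.5,0,0,0,1],[3.0,-0.5,2.5,0,0,0,1],[3.0,-0.45,2.5,0,0,0,1],[2.07,-0.42,2.5,0,0,0,1]]]}}

```text
t: 3.08
tcp_pos: [0.4724, 0.2776, 0.1177]
tcp_rot: [[0.204, 0.979, 0.001], [0.979, -0.204, 0.001], [0.001, 0.0, -1.0]]
ft_force: [1.0, 0.0, 1.1]
grip_width: 0.093
```

>>> {"api": "drive_tool", "payload": {"rows": [[[0,0,2.5,0,0,0,1],[0,0,2.5,0,0,0,1],[0,0,0,0,0,0,1],[0,0,0,0,0,0,1],[0,0,0,0,0,0,1]]]}}

```text
t: 3.5
tcp_pos: [0.4739, 0.2741, 0.0701]
tcp_rot: [[0.207, 0.978, 0.001], [0.978, -0.207, 0.001], [0.001, 0.001, -1.0]]
ft_force: [0.8, 0.5, 1.3]
grip_width: 0.0931
```

```bash
cat > go.py <<'E'
import sys
from rig import state
import numpy as np
s=state(); R=s["tcp_rot"]; tgt=np.array([float(a) for a in sys.argv[1:4]])
print("pos mm",(s["tcp_pos"]*1e3).round(1),"tool cm",(R.T@(tgt-s["tcp_pos"])*100).round(2),"az",np.degrees(np.arctan2(R[1,0],R[0,0])).round(2),"z",R[:,2].round(4),s["ft_force"].round(1))
E
python3 go.py .4735 .2739 .0195
python3 - <<'E'
from h import *
snap("wrist","w3"); snap("side","s3")
E
```

```text
pos mm [473.9 274.1  70.1] tool cm [-0.03 -0.04  5.06] az 78.05 z [ 1.2e-03  7.0e-04 -1.0e+00] [0.8 0.5 1.3]
```

View pics/w3.png

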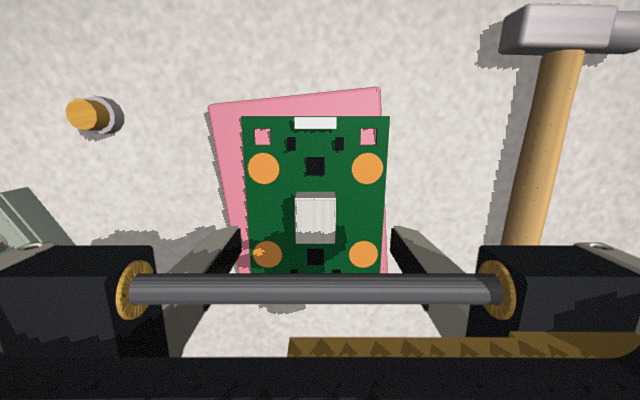

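```bash
python3 - <<'E'
from h import *
d=load("w3"); W=back(d,[(264,168),(367.5,168),(266.5,254.5),(363.5,254.5)],.017);print(W, W.mean(0))
E
```

```text
[[0.43014651 0.24295898 0.017     ]
 [0.44674095 0.32115102 0.017     ]
 [0.50109185 0.22665883 0.017     ]
 [0.51795762 0.30605312 0.017     ]] [0.47398423 0.27420549 0.017     ]
```

>>> {"api": "drive_tool", "payload": {"rows": [[[0,0,2.0,0,0,0,1],[0,0,2.0,0,0,0,1],[0,-0.03,1.0,0,0,0,1],[0,0,0,0,0,0,1],[0,0,0,0,0,0,1]]]}}

```text
t: 4.02
tcp_pos: [0.4738, 0.2731, 0.0195]
tcp_rot: [[0.209, 0.978, 0.001], [0.978, -0.209, 0.0], [0.0, 0.001, -1.0]]
ft_force: [-0.3, -0.2, 0.0]
grip_width: 0.0932
```

>>> {"api": "drive_tool", "payload": {"rows": [[[0,0,0,0,0,0,-1],[0,0,0,0,0,0,-1],[0,0,0,0,0,0,-1],[0,0,0,0,0,0,-1],[0,0,0,0,0,0,-1],[0,0,0,0,0,0,-1],[0,0,0,0,0,0,-1],[0,0,0,0,0,0,-1]]], "newtons": 25}}

```text
t: 4.68
tcp_pos: [0.4734, 0.273, 0.0186]
tcp_rot: [[0.208, 0.978, 0.0], [0.978, -0.208, -0.0], [-0.0, 0.0, -1.0]]
ft_force: [0.1, -0.4, 1.2]
grip_width: 0.0442
```

>>> {"api": "drive_tool", "payload": {"rows": [[[0,0,-0.5,0,0,0,-1],[0,0,-1.0,0,0,0,-1],[0,0,-1.5,0,0,0,-1],[0,0,-2,0,0,0,-1],[0,0,-2,0,0,0,-1],[0,0,-2,0,0,0,-1],[0,0,0,0,0,0,-1],[0,0,0,0,0,0,-1]]]}}

```text
t: 5.35
tcp_pos: [0.4745, 0.2735, 0.1103]
tcp_rot: [[0.208, 0.978, 0.003], [0.978, -0.208, 0.001], [0.002, 0.003, -1.0]]
ft_force: [-0.7, 0.1, -2.5]
grip_width: 0.0289
```

```bash
python3 go.py .4735 .2739 .0195
python3 - <<'E'
from h import *
snap("wrist","w4"); d=snap("side","s4");crop(d,200,150,220,170,3.5,"s4c")
E
```

```text
pos mm [474.5 273.5 110.3] tool cm [-0.   -0.13  9.08] az 77.97 z [ 0.0032  0.0014 -1.    ] [-0.7  0.1 -2.5]
```

View pics/s4c.png

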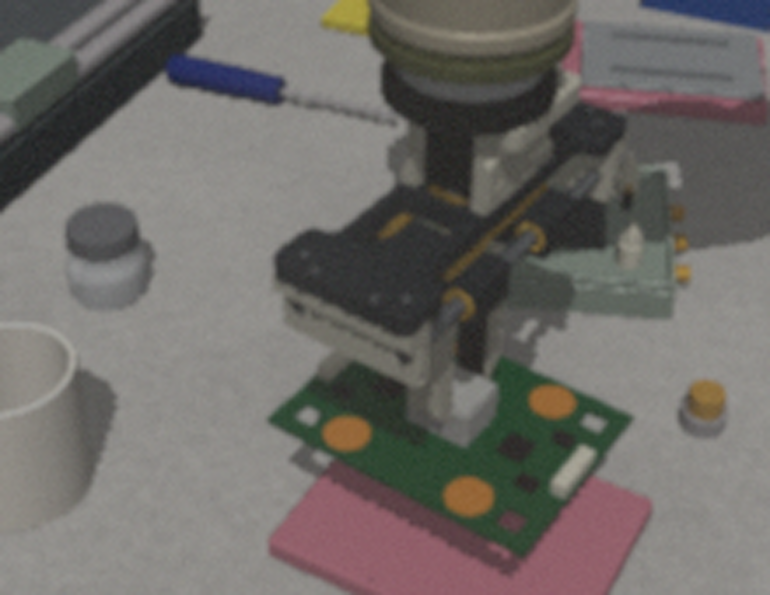

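View pics/w4.png

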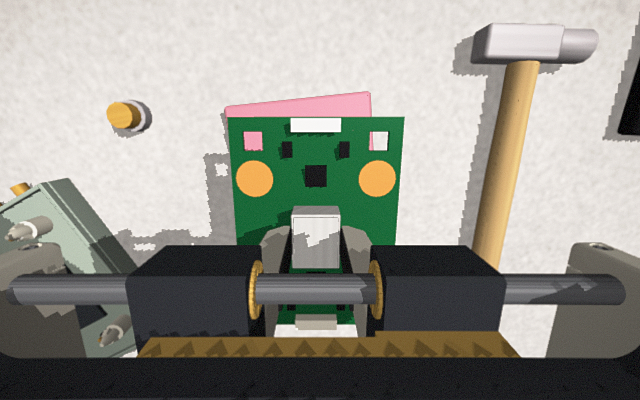

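```bash
python3 - <<'E'
from h import *
d=load("w4"); crop(d,215,105,210,165,3.8,"w4c")
E
```

```text
(no output)
```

View pics/w4c.png

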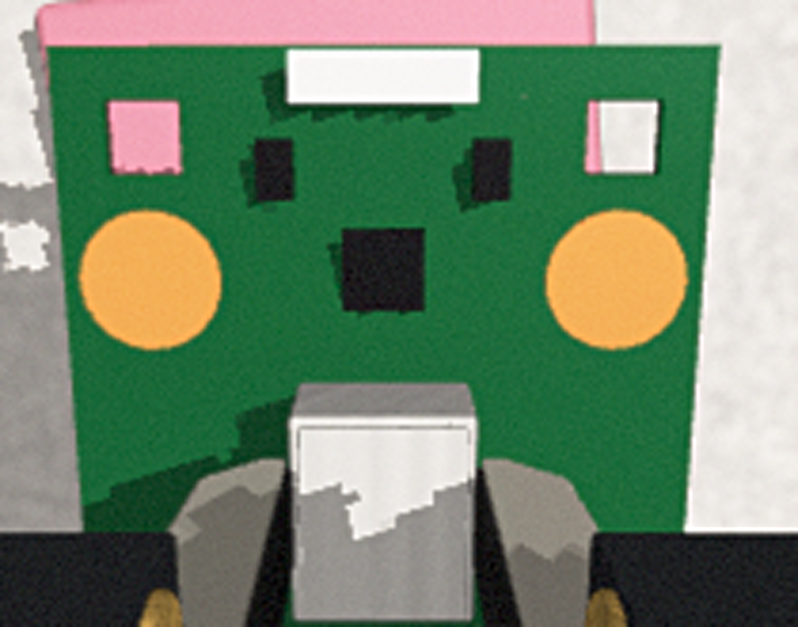

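```bash
cat > pnp.py <<'E'
from h import *
def boardpose(d,obj,uv):
    obj=np.array(obj,float)/1000;
    ok,r,t=cv2.solvePnP(obj,np.array(uv,float),d["mtx"],np.array(d["distortion"]))
    e=cv2.projectPoints(obj,r,t,d["mtx"],np.array(d["distortion"]))[0][:,0]-uv
    T=np.eye(4);T[:3,:3]=cv2.Rodrigues(r)[0];T[:3,3]=t[:,0]
    Tt=d["tool_from_camera"]@T
    Tw=np.eye(4);Tw[:3,:3]=d["rot"];Tw[:3,3]=d["pos"];Tw=Tw@Tt
    print("err",np.abs(e).max().round(2),"in tool mm",(Tt[:3,3]*1e3).round(1)); print(Tt[:3,:3].round(3))
    print("world mm",(Tw[:3,3]*1e3).round(1),"yaw",np.degrees(np.arctan2(Tw[1,0],Tw[0,0])).round(2),"z",Tw[:3,2].round(3))
    return Tw
E
python3 - <<'E'
from pnp import *
d=load("w4")
o=[(-36,-40,3),(-36,40,3),(-75,-55,3),(-75,55,3),(-60,-40,3),(-60,40,3),(-18,-15,25),(-18,15,25),(18,15,25),(18,-15,25)]
u=np.array([(150,280),(617,280),(49,45),(720,45),(145,137),(622,137),(290,418),(476,418),(473,620),(294,620)])/3.8-.5+[215,105]
boardpose(d,o,u)
E
```

```text
err 0.93 in tool mm [ 0.2  1.  23.4]
[[-0.     1.    -0.003]
 [ 1.     0.     0.023]
 [ 0.023 -0.003 -1.   ]]
world mm [475.6 273.6  86.9] yaw -12.03 z [ 0.019 -0.01   1.   ]
```

```bash
python3 - <<'E'
from h import *
d=load("s4")
# project board features under hypotheses, underside z
T=d["pos"];R=d["rot"]
for zb in (.087,.095,.105):
    th=np.radians(-12);c,s=np.cos(th),np.sin(th)
    m=np.array([(36,40),(36,-40),(-36,40),(-36,-40)])/1000
    P=np.c_[.475+c*m[:,0]-s*m[:,1],.2736+s*m[:,0]+c*m[:,1],np.full(4,zb+.003)]
    print(zb,((proj(d,P)-[200,150]+.5)*3.5).round(0).tolist())
E
```

```text
0.087 [[346.0, 436.0], [435.0, 349.0], [468.0, 499.0], [552.0, 403.0]]
0.095 [[346.0, 424.0], [436.0, 338.0], [469.0, 487.0], [553.0, 391.0]]
0.105 [[346.0, 409.0], [436.0, 323.0], [470.0, 472.0], [555.0, 377.0]]
```

>>> {"api": "drive_tool", "payload": {"rows": [[[0,0,2,0,0,0,-1],[0,0,2,0,0,0,-1],[0,0,1.5,0,0,0,-1],[0,0,1.0,0,0,0,-1],[0,0,0.5,0,0,0,-1],[0,0,0,0,0,0,-1],[0,0,0,0,0,0,-1]]]}}

```text
t: 6.03
tcp_pos: [0.4733, 0.2729, 0.0385]
tcp_rot: [[0.208, 0.978, -0.001], [0.978, -0.208, -0.0], [-0.0, -0.0, -1.0]]
ft_force: [-0.1, -0.4, -0.9]
grip_width: 0.0294
```

>>> {"api": "drive_tool", "payload": {"rows": [[[0,0,0.1,0,0,0,-1],[0,0,0.1,0,0,0,-1],[0,0,0,0,0,0,-1]]]}}

```text
t: 6.28
tcp_pos: [0.4739, 0.2732, 0.0374]
tcp_rot: [[0.208, 0.978, 0.001], [0.978, -0.208, 0.001], [0.001, 0.001, -1.0]]
ft_force: [-1.0, -0.3, -1.8]
grip_width: 0.0296
```

>>> {"api": "drive_tool", "payload": {"rows": [[[0,0,0.05,0,0,0,0.1],[0,0,0,0,0,0,0.1],[0,0,0,0,0,0,0.1],[0,0,0,0,0,0,0.1],[0,0.03,1.0,0,0,0,0.1],[0,0,0.7,0,0,0,0.1],[0,0,0,0,0,0,0.1],[0,0,0,0,0,0,0.1]]]}}

```text
t: 6.95
tcp_pos: [0.4729, 0.2726, 0.018]
tcp_rot: [[0.208, 0.978, -0.002], [0.978, -0.208, -0.001], [-0.001, -0.001, -1.0]]
ft_force: [-1.0, -0.0, 0.3]
grip_width: 0.0511
```

>>> {"api": "drive_tool", "payload": {"rows": [[[0,0,0,0,0,0,-1],[0,0,0,0,0,0,-1],[0,0,0,0,0,0,-1],[0,0,0,0,0,0,-1],[0,0,0,0,0,0,-1],[0,0,0,0,0,0,-1],[0,0,0,0,0,0,-1]]], "newtons": 25}}

```text
t: 7.53
tcp_pos: [0.4736, 0.273, 0.0191]
tcp_rot: [[0.208, 0.978, -0.0], [0.978, -0.208, 0.0], [0.0, -0.0, -1.0]]
ft_force: [-0.2, 1.1, -0.9]
grip_width: 0.0298
```

>>> {"api": "drive_tool", "payload": {"rows": [[[0,0,-0.5,0,0,0,-1],[0,0,-1.5,0,0,0,-1],[0,0,-2,0,0,0,-1],[0,0,-2,0,0,0,-1],[0,0,-2,0,0,0,-1],[0,0,-2,0,0,0,-1],[0,0,0,0,0,0,-1],[0,0,0,0,0,0,-1]]]}}

```text
t: 8.2
tcp_pos: [0.4746, 0.2734, 0.1203]
tcp_rot: [[0.208, 0.978, 0.003], [0.978, -0.208, 0.001], [0.002, 0.002, -1.0]]
ft_force: [-0.2, -1.0, -2.7]
grip_width: 0.0299
```

```bash
python3 go.py .5113 .0003 .12
python3 - <<'E'
from h import *
d=snap("wrist","w5"); crop(d,215,105,210,165,3.8,"w5c")
E
```

```text
pos mm [474.6 273.4 120.3] tool cm [-2.594e+01  9.280e+00  1.000e-02] az 77.97 z [ 0.0027  0.0012 -1.    ] [-0.2 -1.  -2.7]
```

View pics/w5c.png

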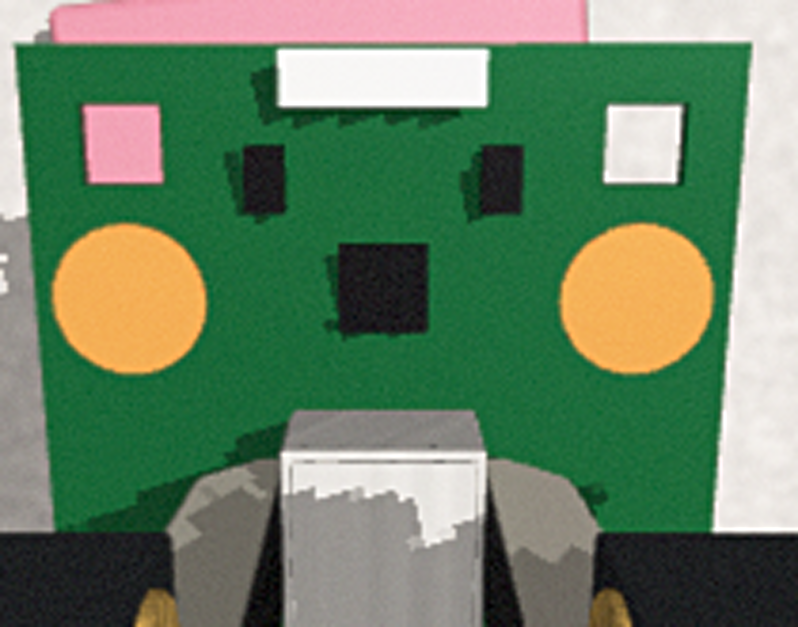

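```bash
python3 - <<'E'
from pnp import *
d=load("w5")
o=[(-36,-40,3),(-36,40,3),(-75,-55,3),(-75,55,3),(-60,-40,3),(-60,40,3),(-18,-15,25),(-18,15,25)]
u=np.array([(129,299),(637,299),(17,44),(750,44),(123,144),(645,144),(281,453),(487,453)])/3.8-.5+[215,105]
boardpose(d,o,u)
E
```

```text
err 0.63 in tool mm [0.2 1.3 5.3]
[[-0.001  1.     0.003]
 [ 1.     0.001 -0.009]
 [-0.009  0.003 -1.   ]]
world mm [475.9 273.3 115. ] yaw -12.07 z [-0.011  0.003  1.   ]
```

>>> {"api": "drive_tool", "payload": {"rows": [[[-1.7,0.6,0,0,0,0,-1],[-3.25,1.15,0,0,0,0,-1],[-3.25,1.15,0,0,0,0,-1],[-3.25,1.15,0,0,0,0,-1],[-3.25,1.15,0,0,0,0,-1],[-3.25,1.15,0,0,0,0,-1],[-3.25,1.15,0,0,0,0,-1],[-3.25,1.15,0,0,0,0,-1]]]}}

```text
t: 8.92
tcp_pos: [0.5058, 0.0142, 0.1169]
tcp_rot: [[0.208, 0.978, -0.003], [0.978, -0.208, 0.0], [-0.0, -0.003, -1.0]]
ft_force: [1.2, 1.3, -1.6]
grip_width: 0.0296
```

>>> {"api": "drive_tool", "payload": {"rows": [[[-1.53,0.54,0,0,0,-2,-1],[0,0,0,0,0,-5,-1],[0,0,0,0,0,-5,-1],[0,0,0,0,0,-5,-1],[0,0,0,0,0,-5,-1],[0,0,0,0,0,-4,-1],[0,0,0,0,0,-2.1,-1],[0,0,0,0,0,0,-1]]]}}

```text
t: 9.58
tcp_pos: [0.5079, -0.0002, 0.1168]
tcp_rot: [[-0.279, 0.96, -0.004], [0.96, 0.279, 0.0], [0.001, -0.003, -1.0]]
ft_force: [-0.3, 0.3, -2.4]
grip_width: 0.0298
```

>>> {"api": "drive_tool", "payload": {"rows": [[[0,0,1,0,0,0,-1],[0,0,0.5,0,0,0,-1],[0,0,0,0,0,0,-1],[0,0,0,0,0,0,-1]]]}}

```text
t: 9.92
tcp_pos: [0.5084, -0.0002, 0.1028]
tcp_rot: [[-0.276, 0.961, -0.002], [0.961, 0.276, 0.0], [0.001, -0.002, -1.0]]
ft_force: [0.4, -1.3, -1.2]
grip_width: 0.0299
```

```bash
python3 go.py .5105 .0001 .09
python3 - <<'E'
from h import *
d=snap("wrist","w6"); crop(d,215,105,210,165,3.8,"w6c"); d=snap("side","s6"); crop(d,270,130,160,130,5,"s6c")
d=snap("top","t6"); crop(d,304,154,100,100,6,"t6c")
E
```

```text
pos mm [ 5.084e+02 -2.000e-01  1.028e+02] tool cm [-0.03  0.21  1.28] az 106.04 z [-2.4e-03  2.0e-04 -1.0e+00] [ 0.4 -1.3 -1.2]
```

View pics/w6.png

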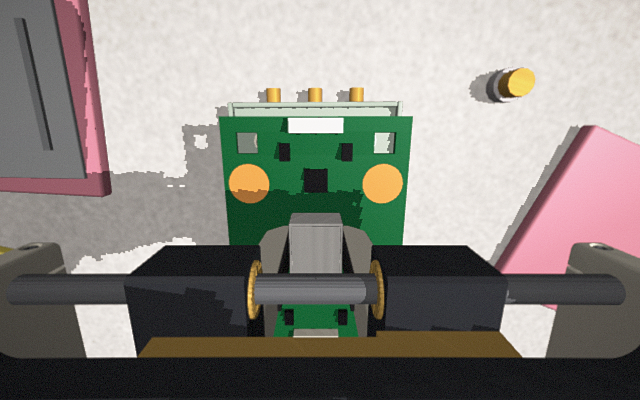

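View pics/s6c.png

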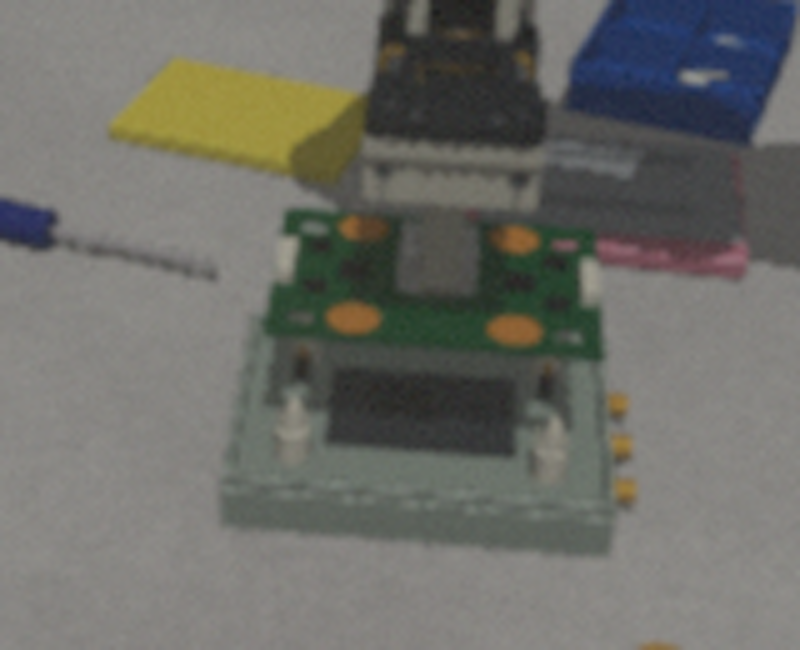

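View pics/t6c.png

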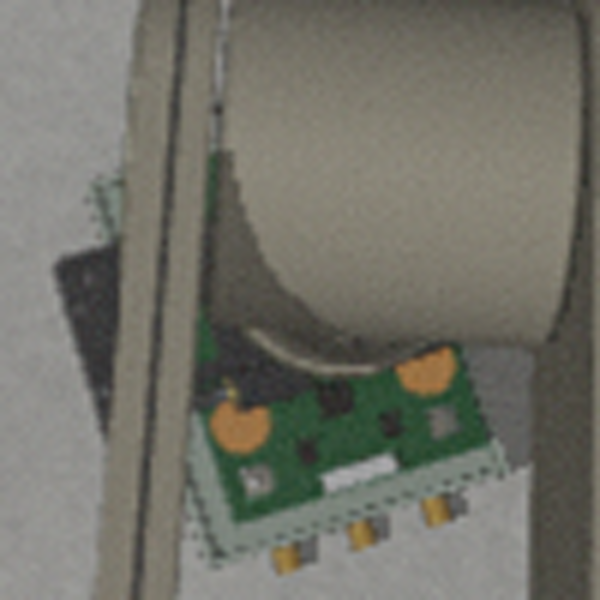

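```bash
python3 - <<'E'
from pnp import *
d=load("w6")
W=back(d,[(228.5,103),(403,102)],.029);print(W); m=W.mean(0)[:2]; th=np.radians(16.05);print("centre",m+.09*np.array([np.cos(th),np.sin(th)]))
E
```

```text
[[ 0.44536816 -0.09053974  0.029     ]
 [ 0.40620117  0.04317251  0.029     ]]
centre [0.51227654 0.00119924]
```

View pics/w6c.png

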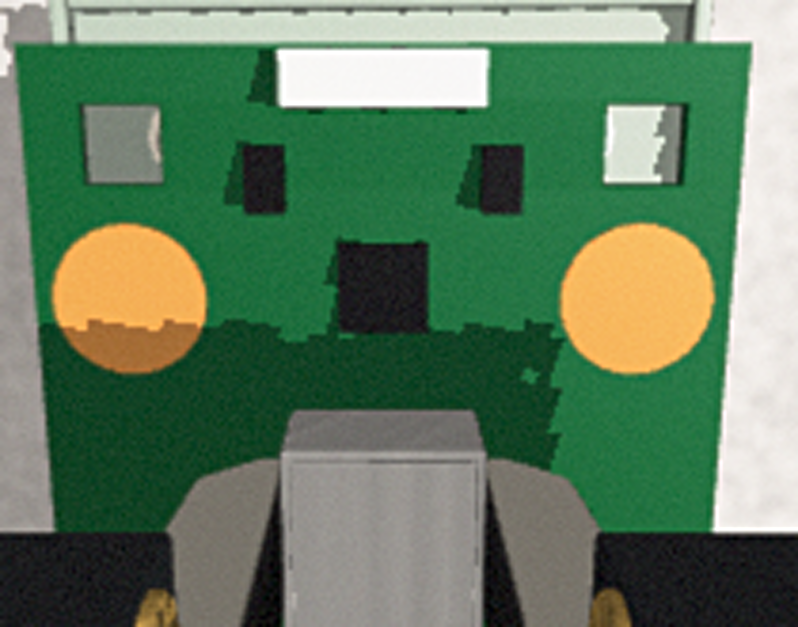

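>>> {"api": "drive_tool", "payload": {"rows": [[[0,0.24,1,0,0,0,-1],[0,0,1.5,0,0,0,-1],[0,0,1,0,0,0,-1],[0,0,0,0,0,0,-1],[0,0,0,0,0,0,-1]]]}}

```text
t: 10.48
tcp_pos: [0.5108, 0.0005, 0.0681]
tcp_rot: [[-0.277, 0.961, -0.002], [0.961, 0.277, 0.0], [0.001, -0.002, -1.0]]
ft_force: [0.1, 0.5, -0.6]
grip_width: 0.0303
```

```bash
python3 go.py .5107 .0003 .065
python3 - <<'E'
from h import *
d=snap("wrist","w7"); crop(d,215,105,210,165,3.8,"w7c"); d=snap("side","s7"); crop(d,290,150,130,110,6,"s7c")
E
```

```text
pos mm [5.108e+02 5.000e-01 6.810e+01] tool cm [-0.01 -0.02  0.31] az 106.07 z [-2.2e-03  2.0e-04 -1.0e+00] [ 0.1  0.5 -0.6]
```

View pics/w7c.png

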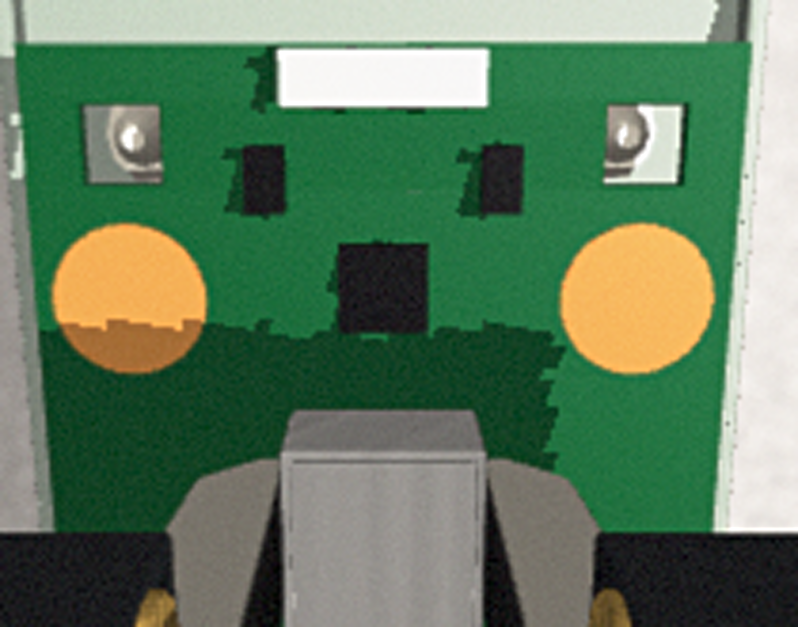

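View pics/s7c.png

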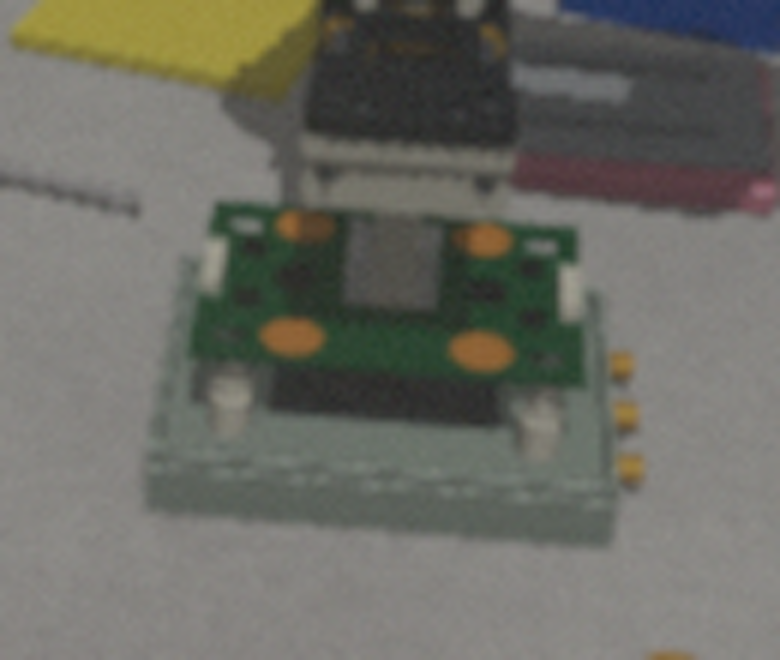

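```bash
python3 - <<'E'
from pnp import *
d=load("w7")
o=[(-36,-40,3),(-36,40,3),(-75,-55,3),(-75,55,3),(-60,-40,3),(-60,40,3),(-18,-15,25),(-18,15,25)]
u=np.array([(129,299),(637,299),(17,44),(750,44),(123,144),(645,144),(281,453),(487,453)])/3.8-.5+[215,105]
Tw=boardpose(d,o,u)
tips=np.array([(132,139),(628,138)])/3.8-.5+[215,105]
for z in(.052,.055,.058):
    W=back(d,tips,z); L=(W-Tw[:3,3])@Tw[:3,:3]; print(z,(L*1e3).round(1).tolist(),"want y±40 x-60")
E
```

```text
err 0.63 in tool mm [-0.   1.4  5.3]
[[-0.001  1.     0.003]
 [ 1.     0.001 -0.009]
 [-0.009  0.003 -1.   ]]
world mm [512.2   0.8  62.8] yaw 16.03 z [-0.007  0.     1.   ]
0.052 [[-60.3, -41.5, -10.5], [-60.5, 40.4, -10.3]] want y±40 x-60
0.055 [[-60.4, -40.8, -7.4], [-60.6, 39.7, -7.3]] want y±40 x-60
0.058 [[-60.6, -40.2, -4.4], [-60.8, 39.0, -4.3]] want y±40 x-60
```

>>> {"api": "drive_tool", "payload": {"rows": [[[-0.05,-0.05,0.4,0,0,0,-1],[0,0,0.4,0,0,0,-1],[0,0,0.3,0,0,0,-1],[0,0,0.2,0,0,0,-1],[0,0,0,0,0,0,-1]]]}}

```text
t: 11.0
tcp_pos: [0.5109, -0.0002, 0.0555]
tcp_rot: [[-0.277, 0.961, -0.001], [0.961, 0.277, 0.0], [0.0, -0.001, -1.0]]
ft_force: [-0.7, 0.6, -1.8]
grip_width: 0.0297
```

>>> {"api": "drive_tool", "payload": {"rows": [[[0,0,0.1,0,0,0,-1],[0,0,0.1,0,0,0,-1],[0,0,0,0,0,0,-1]]]}}

```text
t: 11.25
tcp_pos: [0.5113, -0.0003, 0.054]
tcp_rot: [[-0.277, 0.961, -0.0], [0.961, 0.277, -0.0], [0.0, -0.0, -1.0]]
ft_force: [0.1, -0.1, -2.6]
grip_width: 0.0299
```

>>> {"api": "drive_tool", "payload": {"rows": [[[0,0,0.1,0,0,0,-1],[0,0,0.1,0,0,0,-1],[0,0,0,0,0,0,-1]]]}}

```text
t: 11.5
tcp_pos: [0.5115, -0.0003, 0.0531]
tcp_rot: [[-0.277, 0.961, 0.0], [0.961, 0.277, -0.0], [-0.0, 0.0, -1.0]]
ft_force: [-4.5, -1.2, 7.5]
grip_width: 0.0297
```

>>> {"api": "drive_tool", "payload": {"rows": [[[0,0,0.1,0,0,0,-1],[0,0,0,0,0,0,-1],[0,0,0,0,0,0,-1]]]}}

```text
t: 11.75
tcp_pos: [0.5117, -0.0003, 0.0527]
tcp_rot: [[-0.277, 0.961, 0.0], [0.961, 0.277, -0.0], [-0.0, 0.0, -1.0]]
ft_force: [-7.4, -0.2, 13.5]
grip_width: 0.0299
```

```bash
python3 go.py .5107 .0003 .05
python3 - <<'E'
from h import *
d=snap("wrist","w8"); crop(d,215,105,210,165,3.8,"w8c"); d=snap("side","s8"); crop(d,290,150,130,110,6,"s8c")
E
```

```text
pos mm [ 5.117e+02 -3.000e-01  5.270e+01] tool cm [ 0.09 -0.08  0.27] az 106.07 z [ 5.e-04 -1.e-04 -1.e+00] [-7.4 -0.2 13.5]
```

View pics/w8c.png

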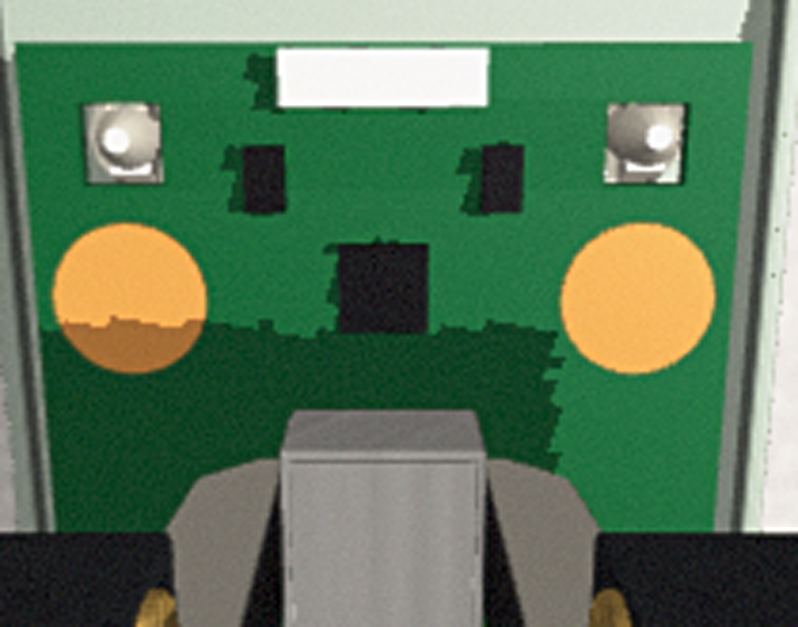

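View pics/s8c.png

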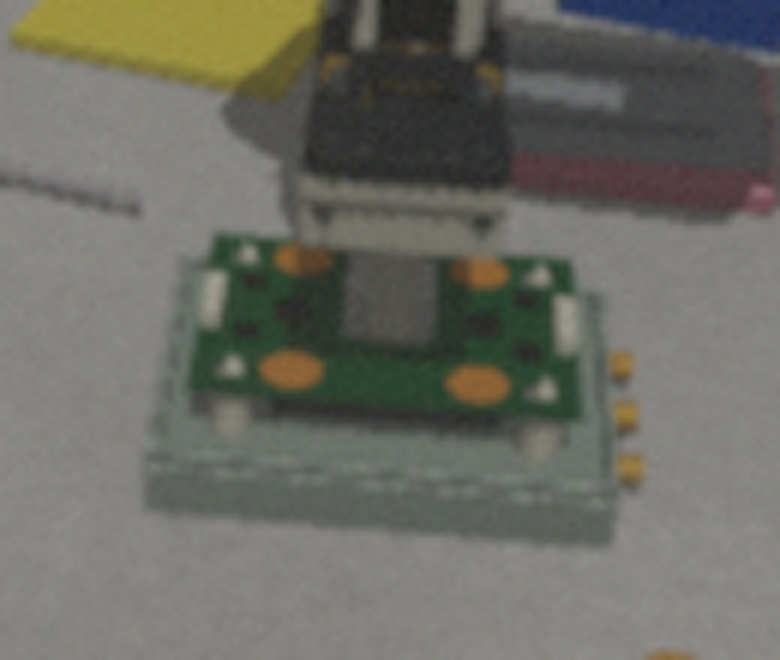

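>>> {"api": "drive_tool", "payload": {"rows": [[[0,-0.1,-0.1,0,0,0,-1],[0,0,0,0,0,0,-1],[0,0,0,0,0,0,-1]]]}}

```text
t: 12.1
tcp_pos: [0.5105, -0.0006, 0.0522]
tcp_rot: [[-0.277, 0.961, 0.0], [0.961, 0.277, -0.0], [-0.0, 0.0, -1.0]]
ft_force: [-0.6, -0.0, -1.0]
grip_width: 0.0295
```

```bash
python3 go.py .5107 .0003 .05
```

```text
pos mm [510.5  -0.6  52.2] tool cm [0.08 0.04 0.22] az 106.08 z [ 4.e-04 -1.e-04 -1.e+00] [-0.6 -0.  -1. ]
```

>>> {"api": "drive_tool", "payload": {"rows": [[[0,0,0.05,0,0,0,-1],[0,0,0,0,0,0,-1],[0,0,0,0,0,0,-1]]]}}

```text
t: 12.35
tcp_pos: [0.5106, -0.0006, 0.0517]
tcp_rot: [[-0.277, 0.961, 0.0], [0.961, 0.277, -0.0], [-0.0, 0.0, -1.0]]
ft_force: [0.3, -1.2, 1.4]
grip_width: 0.0299
```

>>> {"api": "drive_tool", "payload": {"rows": [[[0,0,0,0,0,0,0.1],[0,0,0,0,0,0,0.1],[0,0,0,0,0,0,0.1],[0,0,0,0,0,0,0.1],[0,0,0,0,0,0,0.1]]]}}

```text
t: 12.77
tcp_pos: [0.5103, -0.0005, 0.0515]
tcp_rot: [[-0.277, 0.961, -0.0], [0.961, 0.277, 0.0], [0.0, -0.0, -1.0]]
ft_force: [0.4, 0.2, 0.2]
grip_width: 0.0509
```

```bash
python3 go.py .5107 .0003 .05
python3 - <<'E'
from h import *
d=snap("wrist","w9"); crop(d,215,105,210,165,3.8,"w9c"); d=snap("side","s9"); crop(d,290,150,130,110,6,"s9c")
E
```

```text
pos mm [ 5.103e+02 -5.000e-01  5.150e+01] tool cm [0.07 0.06 0.15] az 106.07 z [-2.e-04  0.e+00 -1.e+00] [0.4 0.2 0.2]
```

View pics/w9c.png

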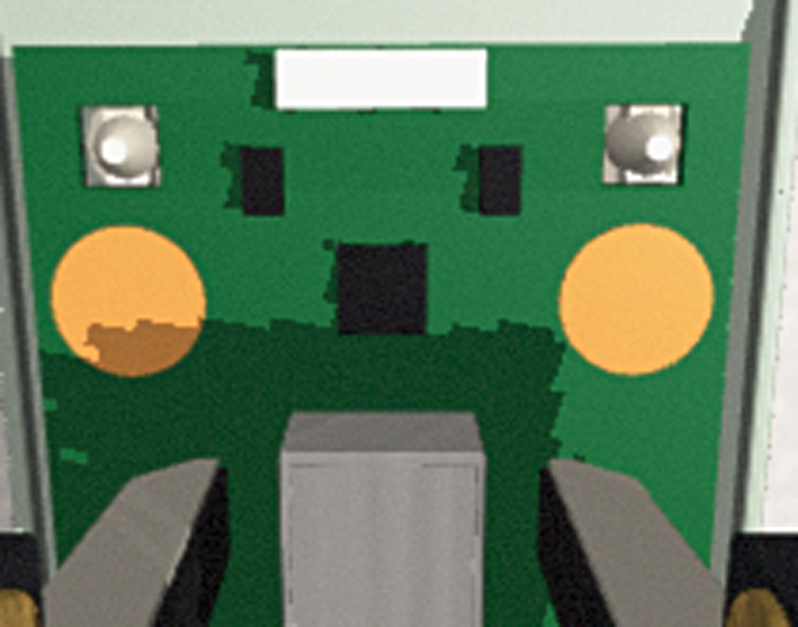

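>>> {"api": "drive_tool", "payload": {"rows": [[[0,0,-1,0,0,0,0.1],[0,0,-2.2,0,0,0,0.1],[1,1,0,0,0,0,-0.6],[1,1,0,0,0,0,-1],[1,1,0,0,0,0,-1],[1,0.7,0,0,0,0,-1],[0,0,0,0,0,0,-1],[0,0,0,0,0,0,-1]]]}}

```text
t: 13.53
tcp_pos: [0.5344, 0.049, 0.0828]
tcp_rot: [[-0.279, 0.96, -0.002], [0.96, 0.279, -0.0], [0.0, -0.002, -1.0]]
ft_force: [-0.6, -0.2, -0.1]
grip_width: 0.0158
```

>>> {"api": "drive_tool", "payload": {"rows": [[[0,0,1.5,0,0,0,-1],[0,0,1,0,0,0,-1],[0,0,0,0,0,0,-1],[0,0,0,0,0,0,-1]]]}}

```text
t: 13.87
tcp_pos: [0.5335, 0.0478, 0.0574]
tcp_rot: [[-0.277, 0.961, -0.003], [0.961, 0.277, -0.0], [0.001, -0.003, -1.0]]
ft_force: [-0.7, 0.2, 0.6]
grip_width: 0.0006
```

```bash
python3 go.py .5107 .0003 .05
python3 - <<'E'
from h import *
d=snap("wrist","w10"); crop(d,215,105,210,165,3.8,"w10c"); d=snap("side","s10"); crop(d,290,150,130,110,6,"s10c")
E
```

```text
pos mm [533.5  47.8  57.4] tool cm [-3.93 -3.5   0.74] az 106.06 z [-3.e-03 -1.e-04 -1.e+00] [-0.7  0.2  0.6]
```

View pics/w10.png

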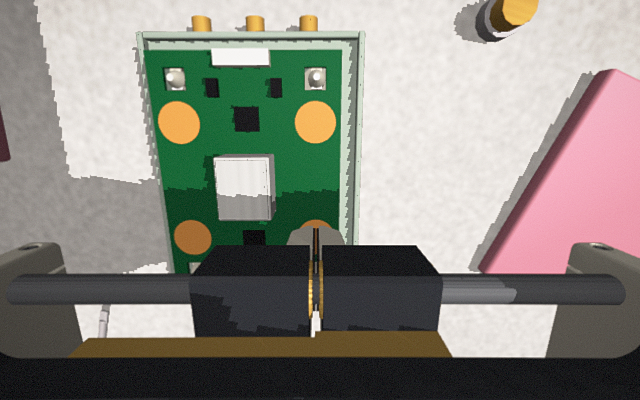

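View pics/s10c.png

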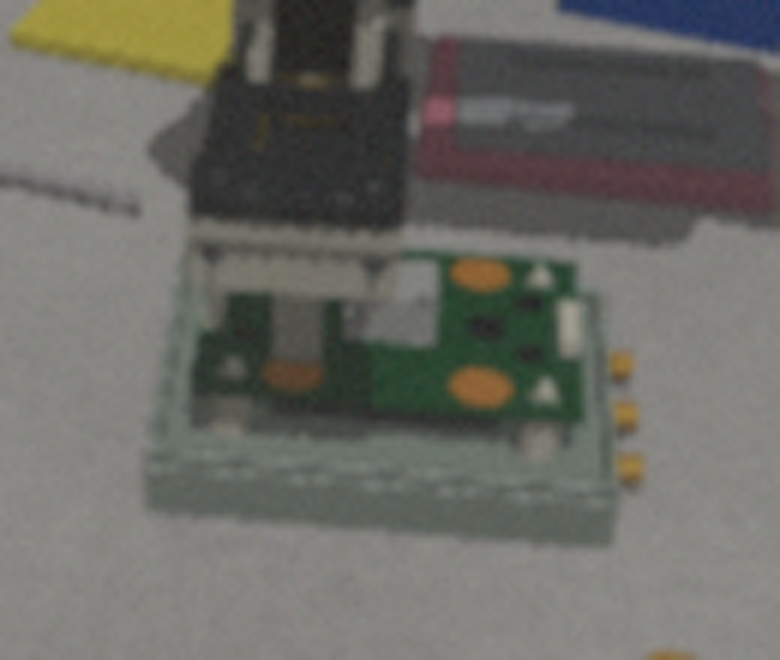

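>>> {"api": "drive_tool", "payload": {"rows": [[[0,0.1,0.4,0,0,0,-1],[0,0,0.2,0,0,0,-1],[0,0,0.1,0,0,0,-1],[0,0,0,0,0,0,-1]]]}}

```text
t: 14.3
tcp_pos: [0.5357, 0.0484, 0.0514]
tcp_rot: [[-0.277, 0.961, -0.0], [0.961, 0.277, -0.0], [0.0, -0.0, -1.0]]
ft_force: [0.0, -0.1, -0.3]
grip_width: 0.0004
```

>>> {"api": "drive_tool", "payload": {"rows": [[[0,0,0.05,0,0,0,-1],[0,0,0.05,0,0,0,-1],[0,0,0.05,0,0,0,-1],[0,0,0,0,0,0,-1]]]}}

```text
t: 14.63
tcp_pos: [0.5358, 0.0484, 0.0501]
tcp_rot: [[-0.277, 0.961, -0.0], [0.961, 0.277, -0.0], [0.0, -0.0, -1.0]]
ft_force: [-0.1, -0.0, -0.3]
grip_width: 0.0001
```

>>> {"api": "drive_tool", "payload": {"rows": [[[0,0,0.05,0,0,0,-1],[0,0,0.05,0,0,0,-1],[0,0,0,0,0,0,-1]]]}}

```text
t: 14.88
tcp_pos: [0.536, 0.0484, 0.0494]
tcp_rot: [[-0.277, 0.961, 0.0], [0.961, 0.277, -0.0], [-0.0, 0.0, -1.0]]
ft_force: [-1.8, -0.1, 3.5]
grip_width: 0.0005
```

>>> {"api": "drive_tool", "payload": {"rows": [[[0,0,0.05,0,0,0,-1],[0,0,0.05,0,0,0,-1],[0,0,0,0,0,0,-1]]]}}

```text
t: 15.13
tcp_pos: [0.5361, 0.0484, 0.0486]
tcp_rot: [[-0.277, 0.961, 0.0], [0.961, 0.277, 0.0], [-0.0, 0.0, -1.0]]
ft_force: [-2.8, 0.4, 5.2]
grip_width: 0.0005
```

>>> {"api": "drive_tool", "payload": {"rows": [[[0,0,0.05,0,0,0,-1],[0,0,0.05,0,0,0,-1],[0,0,0,0,0,0,-1]]]}}

```text
t: 15.38
tcp_pos: [0.5362, 0.0485, 0.0479]
tcp_rot: [[-0.277, 0.961, 0.001], [0.961, 0.277, 0.0], [-0.0, 0.001, -1.0]]
ft_force: [-3.6, 0.2, 8.7]
grip_width: 0.0001
```

>>> {"api": "drive_tool", "payload": {"rows": [[[0,0,0.05,0,0,0,-1],[0,0,0.05,0,0,0,-1],[0,0,0,0,0,0,-1]]]}}

```text
t: 15.63
tcp_pos: [0.5363, 0.0485, 0.0472]
tcp_rot: [[-0.277, 0.961, 0.001], [0.961, 0.277, 0.0], [-0.0, 0.001, -1.0]]
ft_force: [-3.8, -0.1, 9.6]
grip_width: 0.0002
```

>>> {"api": "drive_tool", "payload": {"rows": [[[0,-0.02,0.05,0,0,0,-1],[0,-0.02,0.05,0,0,0,-1],[0,0,0,0,0,0,-1]]]}}

```text
t: 15.88
tcp_pos: [0.5361, 0.0484, 0.0456]
tcp_rot: [[-0.277, 0.961, 0.001], [0.961, 0.277, 0.0], [-0.0, 0.001, -1.0]]
ft_force: [0.7, 1.7, 4.4]
grip_width: 0.0007
```

>>> {"api": "drive_tool", "payload": {"rows": [[[0,-0.02,0.05,0,0,0,-1],[0,-0.02,0.05,0,0,0,-1],[0,0,0,0,0,0,-1]]]}}

```text
t: 16.13
tcp_pos: [0.5359, 0.0483, 0.0446]
tcp_rot: [[-0.277, 0.961, 0.002], [0.961, 0.277, 0.0], [-0.0, 0.002, -1.0]]
ft_force: [2.2, 0.4, 4.0]
grip_width: 0.0006
```

>>> {"api": "drive_tool", "payload": {"rows": [[[0,-0.01,0.05,0,0,0,-1],[0,-0.01,0.05,0,0,0,-1],[0,0,0,0,0,0,-1]]]}}

```text
t: 16.38
tcp_pos: [0.5361, 0.0483, 0.0443]
tcp_rot: [[-0.277, 0.961, 0.002], [0.961, 0.277, 0.0], [-0.0, 0.002, -1.0]]
ft_force: [-0.1, 2.1, 8.7]
grip_width: 0.0003
```

>>> {"api": "drive_tool", "payload": {"rows": [[[0,0,0.03,0,0,0,-1],[0,0,0.03,0,0,0,-1],[0,0,0,0,0,0,-1]]]}}

```text
t: 16.63
tcp_pos: [0.5362, 0.0483, 0.0442]
tcp_rot: [[-0.277, 0.961, 0.002], [0.961, 0.277, 0.0], [-0.0, 0.002, -1.0]]
ft_force: [-2.5, 1.8, 12.8]
grip_width: 0.0005
```

>>> {"api": "drive_tool", "payload": {"rows": [[[0,0,0.03,0,0,0,-1],[0,0,0.03,0,0,0,-1],[0,0,0,0,0,0,-1]]]}}

```text
t: 16.88
tcp_pos: [0.5362, 0.0483, 0.044]
tcp_rot: [[-0.277, 0.961, 0.003], [0.961, 0.277, 0.0], [-0.001, 0.002, -1.0]]
ft_force: [-2.7, 1.7, 17.3]
grip_width: 0.0004
```

```bash
python3 go.py .5107 .0003 .05
python3 - <<'E'
from h import *
d=snap("wrist","w11"); crop(d,130,20,250,250,3,"w11c"); d=snap("side","s11"); crop(d,290,160,125,95,6.3,"s11c")
E
```

```text
pos mm [536.2  48.3  44. ] tool cm [-3.9  -3.78 -0.61] az 106.08 z [ 2.5e-03  1.0e-04 -1.0e+00] [-2.7  1.7 17.3]
```

View pics/w11c.png

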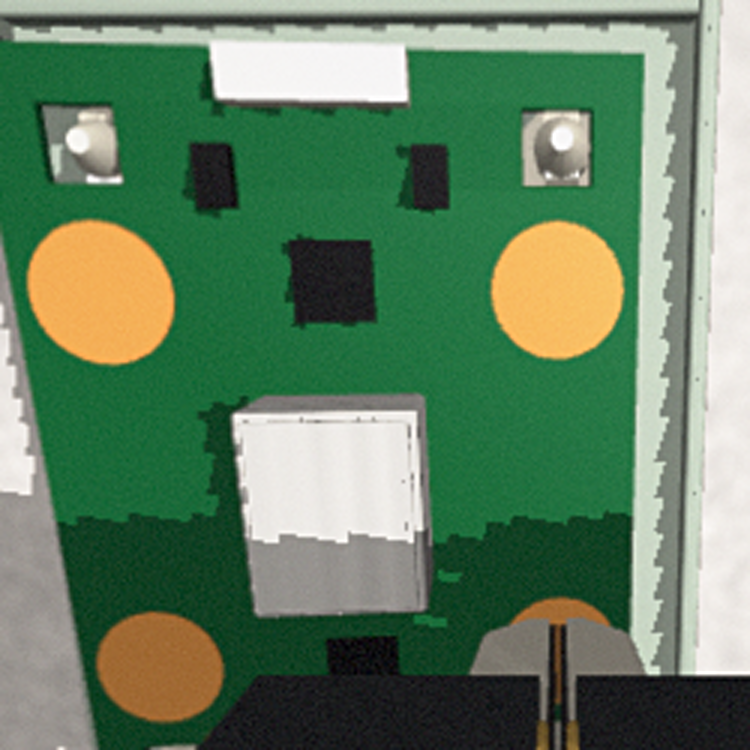

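View pics/s11c.png

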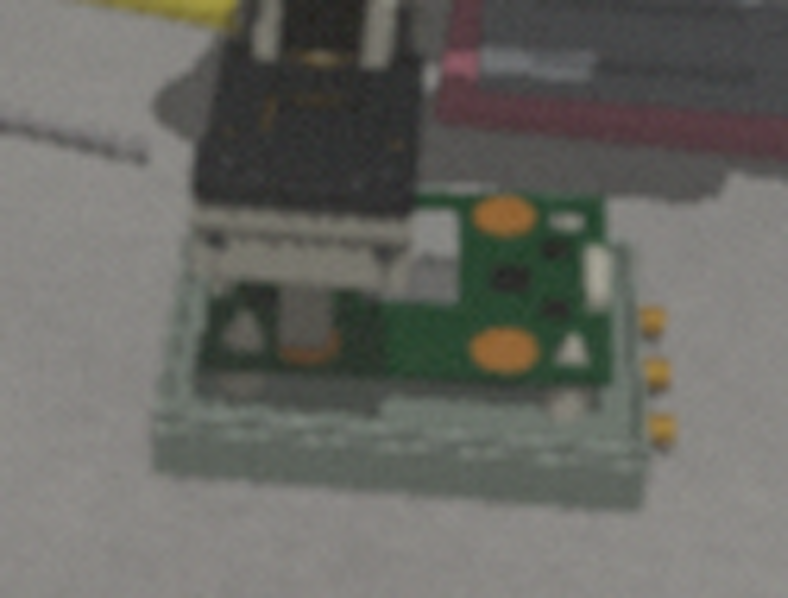

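```bash
cat > corners.py <<'E'
from pnp import *
def rep(d,o,u):
    Tw=boardpose(d,o,u)
    for n,q in dict(A=(-60,40),B=(-60,-40),C=(60,40),D=(60,-40)).items():
        p=Tw@np.r_[np.array([*q,0])/1e3,1]; print(n,(p[:3]*1e3).round(1))
    print("tilt deg",np.degrees(np.arccos(Tw[2,2])))
E
python3 - <<'E'
from corners import *
d=load("w11")
o=[(-36,-40,3),(-36,40,3),(-60,40,3),(-60,-40,3),(36,-40,3),(-75,55,3),(-18,-15,25),(-18,15,25),(18,15,25),(18,-15,25)]
u=np.array([(101,293),(558,290),(557,148),(82,144),(160,667),(643,53),(234,411),(425,411),(429,604),(256,615)])/3-.5+[130,20]
rep(d,o,u)
E
```

```text
err 1.92 in tool mm [-40.2 -37.4  -0.3]
[[ 0.002  0.993  0.117]
 [ 0.999 -0.008  0.046]
 [ 0.047  0.117 -0.992]]
world mm [511.4  -0.7  44.3] yaw 16.21 z [0.01  0.125 0.992]
A [442.6  20.7  42.2]
B [465.1 -55.5  51.6]
C [557.7  54.2  36.9]
D [580.2 -22.   46.3]
tilt deg 7.211224656960111
```

>>> {"api": "drive_tool", "payload": {"rows": [[[0,0,-1.0,0,0,0,-1],[0.2,-1.2,-0.5,0,0,0,-1],[0.3,-2,0,0,0,0,-1],[0.2,-2,0,0,0,0,-1],[0,-2,0,0,0,0,-1],[0,0,0.5,0,0,0,-1],[0,0,0.4,0,0,0,-1],[0,0,0,0,0,0,-1]]]}}

```text
t: 17.65
tcp_pos: [0.4633, 0.0348, 0.047]
tcp_rot: [[-0.277, 0.961, -0.001], [0.961, 0.277, -0.0], [0.0, -0.001, -1.0]]
ft_force: [-0.2, 0.3, 0.4]
grip_width: 0.0002
```

```bash
python3 go.py .4650 .0400 .047
python3 - <<'E'
from h import *
d=snap("wrist","w12"); crop(d,200,60,250,220,3,"w12c"); d=snap("side","s12"); crop(d,290,160,125,95,6.3,"s12c")
E
```

```text
pos mm [463.3  34.8  47. ] tool cm [0.45 0.31 0.  ] az 106.06 z [-1.3e-03 -1.0e-04 -1.0e+00] [-0.2  0.3  0.4]
```

View pics/w12.png

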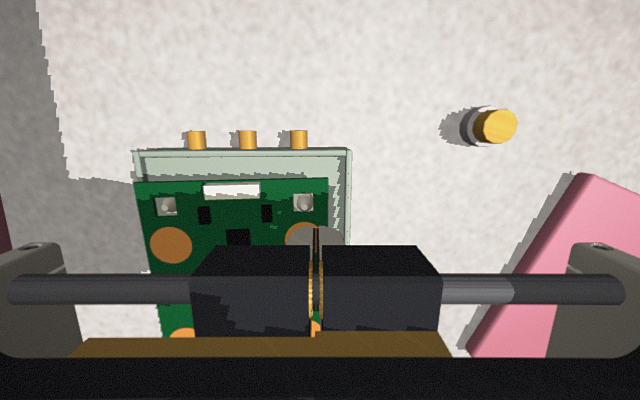

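View pics/s12c.png

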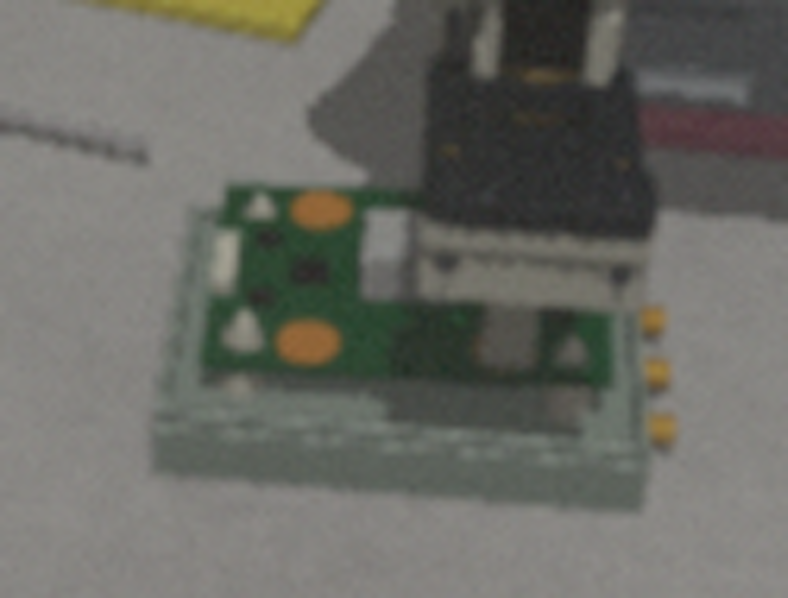

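>>> {"api": "drive_tool", "payload": {"rows": [[[-0.3,0.1,0.05,0,0,0,-1],[0,0,0.05,0,0,0,-1],[0,0,0,0,0,0,-1]]]}}

```text
t: 18.0
tcp_pos: [0.4662, 0.0322, 0.047]
tcp_rot: [[-0.277, 0.961, 0.0], [0.961, 0.277, -0.0], [-0.0, 0.0, -1.0]]
ft_force: [0.3, -0.1, 0.1]
grip_width: 0.0006
```

>>> {"api": "drive_tool", "payload": {"rows": [[[0,-0.01,0.05,0,0,0,-1],[0,-0.01,0.05,0,0,0,-1],[0,0,0,0,0,0,-1]]]}}

```text
t: 18.25
tcp_pos: [0.4662, 0.0322, 0.0467]
tcp_rot: [[-0.277, 0.961, 0.002], [0.961, 0.277, -0.0], [-0.001, 0.002, -1.0]]
ft_force: [0.8, -0.0, 3.6]
grip_width: 0.0003
```

>>> {"api": "drive_tool", "payload": {"rows": [[[0,-0.01,0.05,0,0,0,-1],[0,-0.01,0.05,0,0,0,-1],[0,0,0,0,0,0,-1]]]}}

```text
t: 18.5
tcp_pos: [0.4662, 0.0322, 0.046]
tcp_rot: [[-0.277, 0.961, 0.002], [0.961, 0.277, -0.0], [-0.001, 0.002, -1.0]]
ft_force: [0.8, 0.3, 6.8]
grip_width: 0.0001
```

>>> {"api": "drive_tool", "payload": {"rows": [[[0,-0.01,0.05,0,0,0,-1],[0,-0.01,0.05,0,0,0,-1],[0,0,0,0,0,0,-1]]]}}

```text
t: 18.75
tcp_pos: [0.465, 0.0322, 0.044]
tcp_rot: [[-0.277, 0.961, 0.0], [0.961, 0.277, 0.0], [0.0, 0.0, -1.0]]
ft_force: [2.4, 0.3, 1.7]
grip_width: 0.0004
```

>>> {"api": "drive_tool", "payload": {"rows": [[[0,0,0.05,0,0,0,-1],[0,0,0.05,0,0,0,-1],[0,0,0,0,0,0,-1]]]}}

```text
t: 19.0
tcp_pos: [0.4648, 0.0322, 0.0428]
tcp_rot: [[-0.277, 0.961, -0.0], [0.961, 0.277, 0.0], [0.0, -0.0, -1.0]]
ft_force: [0.0, -0.3, -0.4]
grip_width: 0.0004
```

>>> {"api": "drive_tool", "payload": {"rows": [[[0,0,0.05,0,0,0,-1],[0,0,0.05,0,0,0,-1],[0,0,0,0,0,0,-1]]]}}

```text
t: 19.25
tcp_pos: [0.465, 0.0322, 0.0425]
tcp_rot: [[-0.277, 0.961, -0.0], [0.961, 0.277, 0.0], [0.0, -0.0, -1.0]]
ft_force: [-3.2, -0.1, 9.0]
grip_width: 0.0007
```

>>> {"api": "drive_tool", "payload": {"rows": [[[0,0,0.03,0,0,0,-1],[0,0,0.03,0,0,0,-1],[0,0,0,0,0,0,-1]]]}}

```text
t: 19.5
tcp_pos: [0.4651, 0.0322, 0.0424]
tcp_rot: [[-0.277, 0.961, -0.0], [0.961, 0.277, 0.0], [0.0, -0.0, -1.0]]
ft_force: [-6.7, -0.5, 15.4]
grip_width: 0.0002
```

>>> {"api": "drive_tool", "payload": {"rows": [[[0,0,-1.5,0,0,0,-1],[-0.5,0,-2,0,0,0,-1],[-2,0,-2,0,0,0,-1],[-3,0,0,0,0,0,-1],[-2,0,0,0,0,0,-1],[-0.5,0,0,0,0,0,-1],[0,0,0,0,0,0,-1]]]}}

```text
t: 20.08
tcp_pos: [0.4869, -0.0457, 0.0959]
tcp_rot: [[-0.275, 0.962, -0.001], [0.962, 0.275, 0.0], [0.0, -0.001, -1.0]]
ft_force: [0.2, 0.4, 0.3]
grip_width: 0.0005
```

```bash
python3 go.py .4650 .0400 .047
python3 - <<'E'
from h import *
d=snap("wrist","w13"); crop(d,200,60,250,220,3,"w13c"); d=snap("side","s13"); crop(d,290,160,125,95,6.3,"s13c")
d=snap("top","t13")
E
```

```text
pos mm [486.9 -45.7  95.9] tool cm [8.84 0.25 4.89] az 105.95 z [-9.e-04  2.e-04 -1.e+00] [0.2 0.4 0.3]
```

View pics/w13.png

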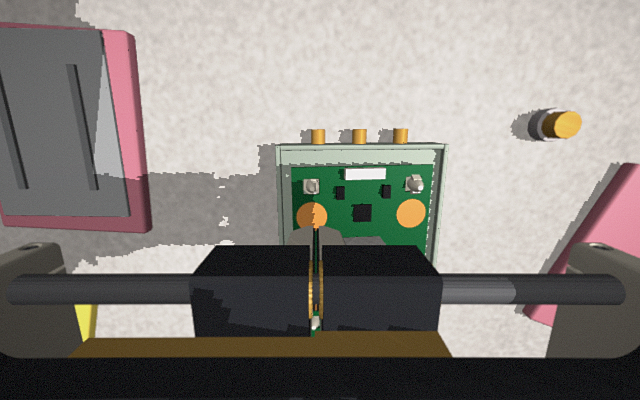

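View pics/s13c.png

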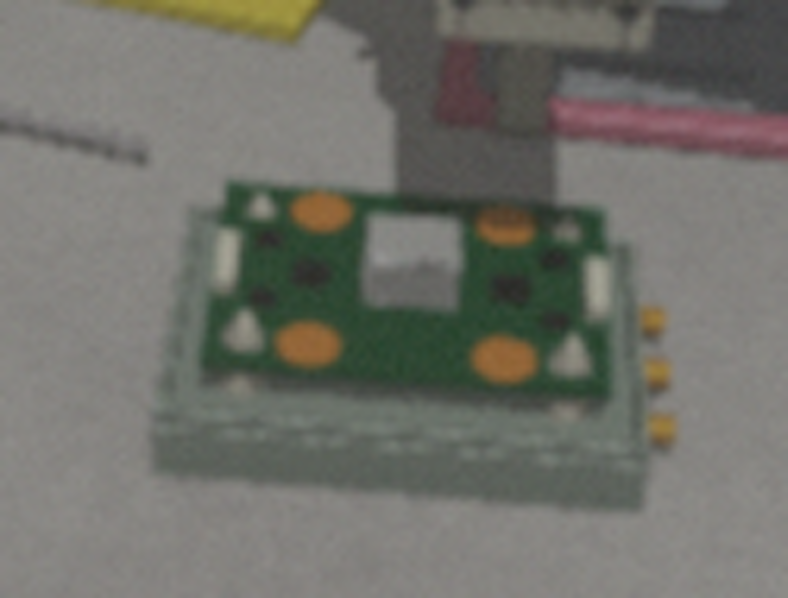

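>>> {"api": "drive_tool", "payload": {"rows": [[[0,0,2,0,0,0,-1],[0,0,1.7,0,0,0,-1],[0,0,0.5,0,0,0,-1],[0,0,0,0,0,0,-1],[0,0,0.05,0,0,0,-1],[0,0,0.05,0,0,0,-1],[0,0,0.05,0,0,0,-1],[0,0,0,0,0,0,-1]]]}}

```text
t: 20.9
tcp_pos: [0.4878, -0.0448, 0.0537]
tcp_rot: [[-0.277, 0.961, 0.001], [0.961, 0.277, -0.0], [-0.001, 0.001, -1.0]]
ft_force: [1.4, 0.0, -0.5]
grip_width: 0.0007
```

>>> {"api": "drive_tool", "payload": {"rows": [[[0,-0.01,0.05,0,0,0,-1],[0,-0.01,0.05,0,0,0,-1],[0,0,0,0,0,0,-1]]]}}

```text
t: 21.15
tcp_pos: [0.487, -0.0448, 0.052]
tcp_rot: [[-0.277, 0.961, 0.0], [0.961, 0.277, -0.0], [-0.0, 0.0, -1.0]]
ft_force: [0.3, -0.1, -0.7]
grip_width: 0.0007
```

>>> {"api": "drive_tool", "payload": {"rows": [[[0,-0.01,0.05,0,0,0,-1],[0,-0.01,0.05,0,0,0,-1],[0,0,0,0,0,0,-1]]]}}

```text
t: 21.4
tcp_pos: [0.4866, -0.0448, 0.0507]
tcp_rot: [[-0.277, 0.961, -0.0], [0.961, 0.277, 0.0], [0.0, -0.0, -1.0]]
ft_force: [0.7, 0.7, 0.5]
grip_width: 0.0008
```

>>> {"api": "drive_tool", "payload": {"rows": [[[0,-0.01,0.05,0,0,0,-1],[0,-0.01,0.05,0,0,0,-1],[0,0,0,0,0,0,-1]]]}}

```text
t: 21.65
tcp_pos: [0.4866, -0.0449, 0.0499]
tcp_rot: [[-0.277, 0.961, 0.0], [0.961, 0.277, -0.0], [-0.0, 0.0, -1.0]]
ft_force: [-0.1, 0.3, 1.4]
grip_width: 0.0004
```

>>> {"api": "drive_tool", "payload": {"rows": [[[0,0,0.05,0,0,0,-1],[0,0,0.05,0,0,0,-1],[0,0,0,0,0,0,-1]]]}}

```text
t: 21.9
tcp_pos: [0.4867, -0.0449, 0.0492]
tcp_rot: [[-0.277, 0.961, 0.0], [0.961, 0.277, -0.0], [-0.0, 0.0, -1.0]]
ft_force: [-2.0, 0.4, 3.9]
grip_width: 0.0006
```

>>> {"api": "drive_tool", "payload": {"rows": [[[0,-0.01,0.05,0,0,0,-1],[0,-0.01,0.05,0,0,0,-1],[0,0,0,0,0,0,-1]]]}}

```text
t: 22.15
tcp_pos: [0.4868, -0.045, 0.0485]
tcp_rot: [[-0.277, 0.961, 0.001], [0.961, 0.277, -0.0], [-0.0, 0.001, -1.0]]
ft_force: [-2.0, 0.3, 7.1]
grip_width: 0.0001
```

>>> {"api": "drive_tool", "payload": {"rows": [[[0,-0.01,0.05,0,0,0,-1],[0,-0.01,0.05,0,0,0,-1],[0,0,0,0,0,0,-1]]]}}

```text
t: 22.4
tcp_pos: [0.4868, -0.0451, 0.0478]
tcp_rot: [[-0.277, 0.961, 0.001], [0.961, 0.277, -0.0], [-0.001, 0.001, -1.0]]
ft_force: [-3.2, 0.8, 9.0]
grip_width: 0.0003
```

>>> {"api": "drive_tool", "payload": {"rows": [[[0,-0.01,0.04,0,0,0,-1],[0,-0.01,0.04,0,0,0,-1],[0,0,0,0,0,0,-1]]]}}

```text
t: 22.65
tcp_pos: [0.4869, -0.0451, 0.0473]
tcp_rot: [[-0.277, 0.961, 0.002], [0.961, 0.277, -0.0], [-0.001, 0.002, -1.0]]
ft_force: [-3.0, 1.1, 10.9]
grip_width: 0.0002
```

>>> {"api": "drive_tool", "payload": {"rows": [[[0,-0.01,0.04,0,0,0,-1],[0,-0.01,0.04,0,0,0,-1],[0,0,0,0,0,0,-1]]]}}

```text
t: 22.9
tcp_pos: [0.4869, -0.0452, 0.0467]
tcp_rot: [[-0.277, 0.961, 0.002], [0.961, 0.277, -0.0], [-0.001, 0.002, -1.0]]
ft_force: [-2.1, 1.6, 12.0]
grip_width: 0.0005
```

>>> {"api": "drive_tool", "payload": {"rows": [[[0,-0.01,0.04,0,0,0,-1],[0,-0.01,0.04,0,0,0,-1],[0,0,0,0,0,0,-1]]]}}

```text
t: 23.15
tcp_pos: [0.4869, -0.0452, 0.0462]
tcp_rot: [[-0.277, 0.961, 0.003], [0.961, 0.277, -0.0], [-0.001, 0.002, -1.0]]
ft_force: [-3.3, 0.8, 13.5]
grip_width: 0.0
```

>>> {"api": "drive_tool", "payload": {"rows": [[[0,-0.01,0.04,0,0,0,-1],[0,-0.01,0.04,0,0,0,-1],[0,0,0,0,0,0,-1]]]}}

```text
t: 23.4
tcp_pos: [0.4866, -0.0453, 0.0446]
tcp_rot: [[-0.277, 0.961, 0.003], [0.961, 0.277, -0.0], [-0.001, 0.003, -1.0]]
ft_force: [2.1, 0.2, 4.1]
grip_width: 0.0004
```

>>> {"api": "drive_tool", "payload": {"rows": [[[0,0,0.04,0,0,0,-1],[0,0,0.04,0,0,0,-1],[0,0,0,0,0,0,-1]]]}}

```text
t: 23.65
tcp_pos: [0.4867, -0.0453, 0.0438]
tcp_rot: [[-0.277, 0.961, 0.003], [0.961, 0.277, -0.0], [-0.001, 0.003, -1.0]]
ft_force: [0.9, 0.5, 6.0]
grip_width: 0.0007
```

>>> {"api": "drive_tool", "payload": {"rows": [[[0,0,0.04,0,0,0,-1],[0,0,0.04,0,0,0,-1],[0,0,0,0,0,0,-1]]]}}

```text
t: 23.9
tcp_pos: [0.4858, -0.0453, 0.0422]
tcp_rot: [[-0.277, 0.961, 0.001], [0.961, 0.277, -0.0], [-0.0, 0.001, -1.0]]
ft_force: [1.0, -0.1, 3.9]
grip_width: 0.0005
```

>>> {"api": "drive_tool", "payload": {"rows": [[[0,0,0.03,0,0,0,-1],[0,0,0.03,0,0,0,-1],[0,0,0,0,0,0,-1]]]}}

```text
t: 24.15
tcp_pos: [0.4858, -0.0453, 0.0421]
tcp_rot: [[-0.277, 0.961, 0.001], [0.961, 0.277, -0.0], [-0.0, 0.001, -1.0]]
ft_force: [-0.9, 0.6, 9.0]
grip_width: 0.0003
```

>>> {"api": "drive_tool", "payload": {"rows": [[[0,0,0.04,0,0,0,-1],[0,0,0.04,0,0,0,-1],[0,0,0,0,0,0,-1]]]}}

```text
t: 24.4
tcp_pos: [0.4859, -0.0453, 0.0421]
tcp_rot: [[-0.277, 0.961, 0.001], [0.961, 0.277, -0.0], [-0.0, 0.001, -1.0]]
ft_force: [-5.3, 1.2, 17.1]
grip_width: 0.0006
```

>>> {"api": "drive_tool", "payload": {"rows": [[[0,0,-1.0,0,0,0,-1],[0,1.2,-0.5,0,0,0,-1],[0,2,0,0,0,0,-1],[0,2,0,0,0,0,-1],[0,2,0,0,0,0,-1],[0,0,0,0,0,0,-1],[0,0,0,0,0,0,-1]]]}}

```text
t: 24.98
tcp_pos: [0.5543, -0.0251, 0.055]
tcp_rot: [[-0.278, 0.961, -0.002], [0.961, 0.278, 0.0], [0.0, -0.002, -1.0]]
ft_force: [-0.8, 0.2, -0.7]
grip_width: 0.0008
```

```bash
python3 go.py .5571 -.0255 .049
python3 - <<'E'
from h import *
d=snap("wrist","w14"); d=snap("side","s14"); crop(d,290,160,125,95,6.3,"s14c")
E
```

```text
pos mm [554.3 -25.1  55. ] tool cm [-0.12  0.26  0.6 ] az 106.12 z [-1.6e-03  1.0e-04 -1.0e+00] [-0.8  0.2 -0.7]
```

View pics/w14.png

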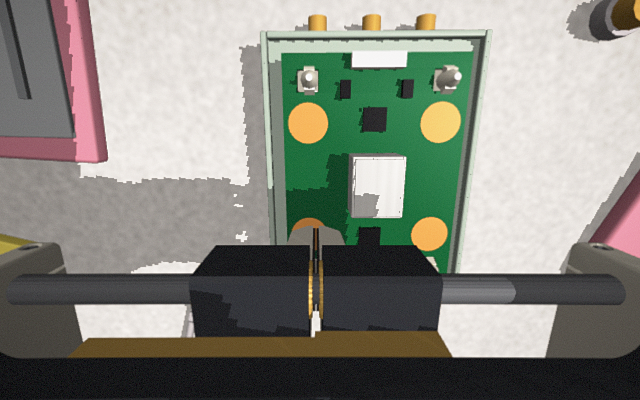

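View pics/s14c.png

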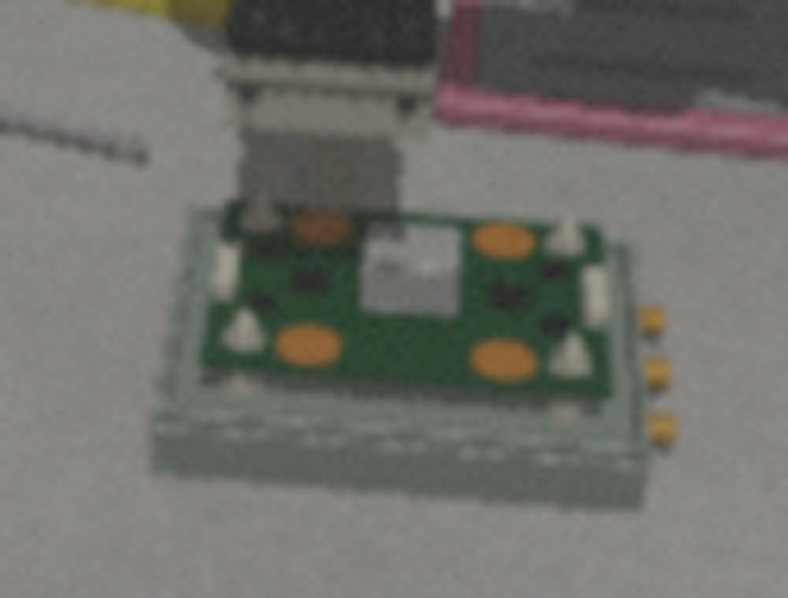

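>>> {"api": "drive_tool", "payload": {"rows": [[[-0.2,0.2,0.2,0,0,0,-1],[0,0,0.2,0,0,0,-1],[0,0,0.1,0,0,0,-1],[0,0,0.05,0,0,0,-1],[0,0,0,0,0,0,-1]]]}}

```text
t: 25.5
tcp_pos: [0.5567, -0.0267, 0.0499]
tcp_rot: [[-0.277, 0.961, -0.0], [0.961, 0.277, 0.0], [0.0, -0.0, -1.0]]
ft_force: [0.1, 1.0, -0.3]
grip_width: 0.0006
```

>>> {"api": "drive_tool", "payload": {"rows": [[[0,-0.01,0.05,0,0,0,-1],[0,-0.01,0.05,0,0,0,-1],[0,0,0,0,0,0,-1]]]}}

```text
t: 25.75
tcp_pos: [0.5568, -0.0267, 0.0491]
tcp_rot: [[-0.277, 0.961, -0.0], [0.961, 0.277, 0.0], [0.0, -0.0, -1.0]]
ft_force: [-0.1, -0.0, -0.7]
grip_width: 0.0006
```

>>> {"api": "drive_tool", "payload": {"rows": [[[0,-0.01,0.05,0,0,0,-1],[0,-0.01,0.05,0,0,0,-1],[0,0,0,0,0,0,-1]]]}}

```text
t: 26.0
tcp_pos: [0.5566, -0.0267, 0.048]
tcp_rot: [[-0.277, 0.961, -0.0], [0.961, 0.277, -0.0], [0.0, -0.0, -1.0]]
ft_force: [0.1, 0.1, -0.3]
grip_width: 0.0002
```

>>> {"api": "drive_tool", "payload": {"rows": [[[0,-0.01,0.05,0,0,0,-1],[0,-0.01,0.05,0,0,0,-1],[0,0,0,0,0,0,-1]]]}}

```text
t: 26.25
tcp_pos: [0.5564, -0.0268, 0.047]
tcp_rot: [[-0.277, 0.961, -0.0], [0.961, 0.277, -0.0], [0.0, -0.0, -1.0]]
ft_force: [-0.9, 0.3, 0.9]
grip_width: 0.0006
```

>>> {"api": "drive_tool", "payload": {"rows": [[[0,-0.01,0.05,0,0,0,-1],[0,-0.01,0.05,0,0,0,-1],[0,0,0,0,0,0,-1]]]}}

```text
t: 26.5
tcp_pos: [0.5562, -0.0269, 0.046]
tcp_rot: [[-0.277, 0.961, -0.0], [0.961, 0.277, 0.0], [0.0, -0.0, -1.0]]
ft_force: [-0.2, -0.3, -1.0]
grip_width: 0.0004
```

>>> {"api": "drive_tool", "payload": {"rows": [[[0,-0.01,0.05,0,0,0,-1],[0,-0.01,0.05,0,0,0,-1],[0,0,0,0,0,0,-1]]]}}

```text
t: 26.75
tcp_pos: [0.556, -0.0269, 0.045]
tcp_rot: [[-0.277, 0.961, -0.0], [0.961, 0.277, 0.0], [0.0, -0.0, -1.0]]
ft_force: [0.7, 0.1, 0.0]
grip_width: 0.0009
```

>>> {"api": "drive_tool", "payload": {"rows": [[[0,-0.01,0.04,0,0,0,-1],[0,-0.01,0.04,0,0,0,-1],[0,0,0,0,0,0,-1]]]}}

```text
t: 27.0
tcp_pos: [0.5558, -0.027, 0.0442]
tcp_rot: [[-0.277, 0.961, -0.0], [0.961, 0.277, 0.0], [0.0, -0.0, -1.0]]
ft_force: [0.2, 0.2, -0.2]
grip_width: 0.0001
```

>>> {"api": "drive_tool", "payload": {"rows": [[[0,-0.01,0.04,0,0,0,-1],[0,-0.01,0.04,0,0,0,-1],[0,0,0,0,0,0,-1]]]}}

```text
t: 27.25
tcp_pos: [0.5556, -0.027, 0.0434]
tcp_rot: [[-0.277, 0.961, -0.0], [0.961, 0.277, -0.0], [0.0, -0.0, -1.0]]
ft_force: [0.5, 0.2, 0.0]
grip_width: 0.0007
```

>>> {"api": "drive_tool", "payload": {"rows": [[[0,0,0.04,0,0,0,-1],[0,0,0.04,0,0,0,-1],[0,0,0,0,0,0,-1]]]}}

```text
t: 27.5
tcp_pos: [0.5556, -0.027, 0.0426]
tcp_rot: [[-0.277, 0.961, -0.0], [0.961, 0.277, 0.0], [0.0, -0.0, -1.0]]
ft_force: [0.7, 0.0, -0.0]
grip_width: 0.0004
```

>>> {"api": "drive_tool", "payload": {"rows": [[[0,0,0.03,0,0,0,-1],[0,0,0.03,0,0,0,-1],[0,0,0,0,0,0,-1]]]}}

```text
t: 27.75
tcp_pos: [0.5558, -0.027, 0.0423]
tcp_rot: [[-0.277, 0.961, 0.0], [0.961, 0.277, 0.0], [-0.0, 0.0, -1.0]]
ft_force: [-0.5, -0.4, 0.6]
grip_width: 0.0004
```

>>> {"api": "drive_tool", "payload": {"rows": [[[0,0,0.03,0,0,0,-1],[0,0,0.03,0,0,0,-1],[0,0,0,0,0,0,-1]]]}}

```text
t: 28.0
tcp_pos: [0.5558, -0.027, 0.0422]
tcp_rot: [[-0.277, 0.961, 0.0], [0.961, 0.277, -0.0], [-0.0, 0.0, -1.0]]
ft_force: [-2.6, 0.1, 6.5]
grip_width: 0.0004
```

>>> {"api": "drive_tool", "payload": {"rows": [[[0,0,0.04,0,0,0,-1],[0,0,0.03,0,0,0,-1],[0,0,0,0,0,0,-1],[0,0,0,0,0,0,-1]]]}}

```text
t: 28.33
tcp_pos: [0.5558, -0.0271, 0.0421]
tcp_rot: [[-0.277, 0.961, 0.0], [0.961, 0.277, -0.0], [-0.0, 0.0, -1.0]]
ft_force: [-6.6, 1.2, 12.7]
grip_width: 0.0002
```

>>> {"api": "drive_tool", "payload": {"rows": [[[0,0,0.02,0,0,0,-1],[0,0,0.02,0,0,0,-1],[0,0,0,0,0,0,-1],[0,0,0,0,0,0,-1]]]}}

```text
t: 28.67
tcp_pos: [0.5559, -0.027, 0.0421]
tcp_rot: [[-0.277, 0.961, 0.0], [0.961, 0.277, -0.0], [-0.0, 0.0, -1.0]]
ft_force: [-7.7, 1.1, 16.3]
grip_width: 0.0002
```

>>> {"api": "drive_tool", "payload": {"rows": [[[0,0,-1.2,0,0,0,-1],[0.5,0,-0.8,0,0,0,-1],[2.4,0,0,0,0,0,-1],[2.4,0,0,0,0,0,-1],[2.4,0,0,0,0,0,-1],[0,0,0.5,0,0,0,-1],[0,0,0.4,0,0,0,-1],[0,0,0,0,0,0,-1]]]}}

```text
t: 29.33
tcp_pos: [0.534, 0.0469, 0.0508]
tcp_rot: [[-0.278, 0.961, -0.001], [0.961, 0.278, -0.0], [-0.0, -0.001, -1.0]]
ft_force: [-0.9, 0.5, -0.8]
grip_width: 0.0003
```

>>> {"api": "drive_tool", "payload": {"rows": [[[0,0,0.3,0,0,0,-1],[0,0,0.2,0,0,0,-1],[0,0,0.1,0,0,0,-1],[0,0,0,0,0,0,-1]]]}}

```text
t: 29.67
tcp_pos: [0.5343, 0.0464, 0.0451]
tcp_rot: [[-0.276, 0.961, -0.001], [0.961, 0.276, -0.0], [0.0, -0.001, -1.0]]
ft_force: [0.5, -0.2, 0.2]
grip_width: 0.0006
```

>>> {"api": "drive_tool", "payload": {"rows": [[[0,0,0.06,0,0,0,-1],[0,0,0.06,0,0,0,-1],[0,0,0.06,0,0,0,-1],[0,0,0,0,0,0,-1]]]}}

```text
t: 30.0
tcp_pos: [0.5344, 0.0469, 0.0436]
tcp_rot: [[-0.277, 0.961, -0.0], [0.961, 0.277, -0.0], [0.0, -0.0, -1.0]]
ft_force: [0.8, -0.0, -0.3]
grip_width: 0.0006
```

>>> {"api": "drive_tool", "payload": {"rows": [[[0,0,0.04,0,0,0,-1],[0,0,0.04,0,0,0,-1],[0,0,0,0,0,0,-1]]]}}

```text
t: 30.25
tcp_pos: [0.5343, 0.047, 0.0428]
tcp_rot: [[-0.277, 0.961, -0.0], [0.961, 0.277, 0.0], [0.0, -0.0, -1.0]]
ft_force: [0.7, -0.4, 0.5]
grip_width: 0.0004
```

>>> {"api": "drive_tool", "payload": {"rows": [[[0,0,0.03,0,0,0,-1],[0,0,0.03,0,0,0,-1],[0,0,0,0,0,0,-1]]]}}

```text
t: 30.5
tcp_pos: [0.5344, 0.047, 0.0423]
tcp_rot: [[-0.277, 0.961, 0.0], [0.961, 0.277, 0.0], [-0.0, 0.0, -1.0]]
ft_force: [-0.9, -0.5, 0.5]
grip_width: 0.0005
```

>>> {"api": "drive_tool", "payload": {"rows": [[[0,0,0.03,0,0,0,-1],[0,0,0.03,0,0,0,-1],[0,0,0,0,0,0,-1]]]}}

```text
t: 30.75
tcp_pos: [0.5345, 0.047, 0.0422]
tcp_rot: [[-0.277, 0.961, 0.0], [0.961, 0.277, 0.0], [0.0, 0.0, -1.0]]
ft_force: [-3.1, 0.2, 6.3]
grip_width: 0.0003
```

>>> {"api": "drive_tool", "payload": {"rows": [[[0,0,0.04,0,0,0,-1],[0,0,0.04,0,0,0,-1],[0,0,0,0,0,0,-1],[0,0,0,0,0,0,-1]]]}}

```text
t: 31.08
tcp_pos: [0.5345, 0.047, 0.0421]
tcp_rot: [[-0.277, 0.961, 0.0], [0.961, 0.277, -0.0], [-0.0, 0.0, -1.0]]
ft_force: [-6.1, -0.9, 12.4]
grip_width: 0.0003
```

>>> {"api": "drive_tool", "payload": {"rows": [[[0,0,-1.2,0,0,0,-1],[0,-1,-1,0,0,0,-1],[0,-2,0,0,0,0,-1],[0,-2,0,0,0,0,-1],[0,-2,0,0,0,0,-1],[0,0,1,0,0,0,-1],[0,0,0.7,0,0,0,-1],[0,0,0,0,0,0,-1]]]}}

```text
t: 31.75
tcp_pos: [0.4666, 0.0276, 0.0446]
tcp_rot: [[-0.277, 0.961, -0.001], [0.961, 0.277, 0.0], [0.001, -0.001, -1.0]]
ft_force: [-1.5, 0.2, -0.3]
grip_width: 0.0006
```

Quick press check on A as well.

>>> {"api": "drive_tool", "payload": {"rows": [[[0,0,0.05,0,0,0,-1],[0,0,0.05,0,0,0,-1],[0,0,0.05,0,0,0,-1],[0,0,0,0,0,0,-1]]]}}

```text
t: 32.08
tcp_pos: [0.4676, 0.0277, 0.0444]
tcp_rot: [[-0.277, 0.961, 0.0], [0.961, 0.277, -0.0], [-0.0, 0.0, -1.0]]
ft_force: [0.9, -0.2, 0.5]
grip_width: 0.0007
```

>>> {"api": "drive_tool", "payload": {"rows": [[[0,0,0.03,0,0,0,-1],[0,0,0.03,0,0,0,-1],[0,0,0,0,0,0,-1]]]}}

```text
t: 32.33
tcp_pos: [0.4672, 0.0276, 0.0437]
tcp_rot: [[-0.277, 0.961, 0.0], [0.961, 0.277, 0.0], [0.0, 0.0, -1.0]]
ft_force: [-0.0, 0.4, 0.7]
grip_width: 0.0005
```

>>> {"api": "drive_tool", "payload": {"rows": [[[0,0,0.03,0,0,0,-1],[0,0,0.03,0,0,0,-1],[0,0,0,0,0,0,-1]]]}}

```text
t: 32.58
tcp_pos: [0.4671, 0.0276, 0.0431]
tcp_rot: [[-0.277, 0.961, -0.0], [0.961, 0.277, -0.0], [-0.0, -0.0, -1.0]]
ft_force: [0.2, -0.0, 0.1]
grip_width: 0.0003
```

>>> {"api": "drive_tool", "payload": {"rows": [[[0,0,0.03,0,0,0,-1],[0,0,0.03,0,0,0,-1],[0,0,0,0,0,0,-1]]]}}

```text
t: 32.83
tcp_pos: [0.4671, 0.0276, 0.0425]
tcp_rot: [[-0.277, 0.961, -0.0], [0.961, 0.277, 0.0], [0.0, -0.0, -1.0]]
ft_force: [1.1, 1.6, 0.1]
grip_width: 0.0003
```

>>> {"api": "drive_tool", "payload": {"rows": [[[0,0,0.04,0,0,0,-1],[0,0,0.04,0,0,0,-1],[0,0,0,0,0,0,-1]]]}}

```text
t: 33.08
tcp_pos: [0.4672, 0.0276, 0.0422]
tcp_rot: [[-0.277, 0.961, -0.0], [0.961, 0.277, 0.0], [0.0, -0.0, -1.0]]
ft_force: [-2.9, 0.4, 5.3]
grip_width: 0.0008
```

>>> {"api": "drive_tool", "payload": {"rows": [[[0,0,0.04,0,0,0,-1],[0,0,0.04,0,0,0,-1],[0,0,0,0,0,0,-1]]]}}

```text
t: 33.33
tcp_pos: [0.4672, 0.0276, 0.0421]
tcp_rot: [[-0.277, 0.961, -0.0], [0.961, 0.277, -0.0], [0.0, -0.0, -1.0]]
ft_force: [-6.9, 0.1, 12.8]
grip_width: 0.001
```

>>> {"api": "drive_tool", "payload": {"rows": [[[0,0,-1.5,0,0,0,-1],[0,-1,-3,0,0,0,-1],[0,-2,-3,0,0,0,-1],[0,-2,-3,0,0,0,-1],[-1,0,-3,0,0,0,-1],[-1,0,0,0,0,0,-1],[0,0,0,0,0,0,-1],[0,0,0,0,0,0,-1]]]}}

```text
t: 34.0
tcp_pos: [0.4246, -0.0057, 0.1755]
tcp_rot: [[-0.276, 0.961, -0.0], [0.961, 0.276, 0.0], [0.0, -0.0, -1.0]]
ft_force: [-0.8, -0.3, 0.0]
grip_width: 0.0003
```

```bash
python3 go.py .4650 .0400 .047
python3 - <<'E'
from h import *
d=snap("wrist","w15"); crop(d,200,80,250,200,3.2,"w15c"); d=snap("side","s15"); crop(d,290,160,125,95,6.3,"s15c")
d=snap("top","t15"); crop(d,304,154,100,100,6,"t15c")
E
```

```text
pos mm [424.6  -5.7 175.5] tool cm [ 3.27  5.14 12.85] az 106.01 z [-1.e-04  2.e-04 -1.e+00] [-0.8 -0.3  0. ]
```

View pics/w15.png

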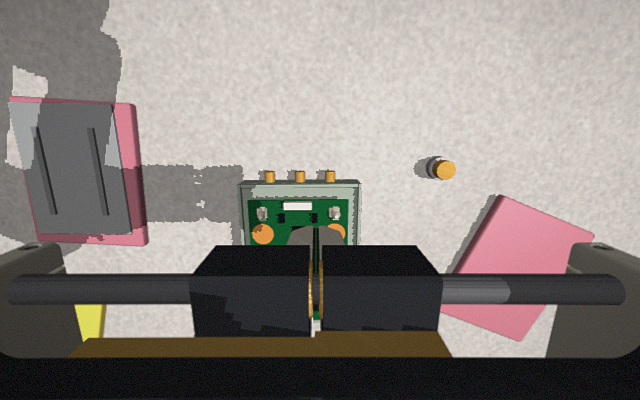

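View pics/s15c.png

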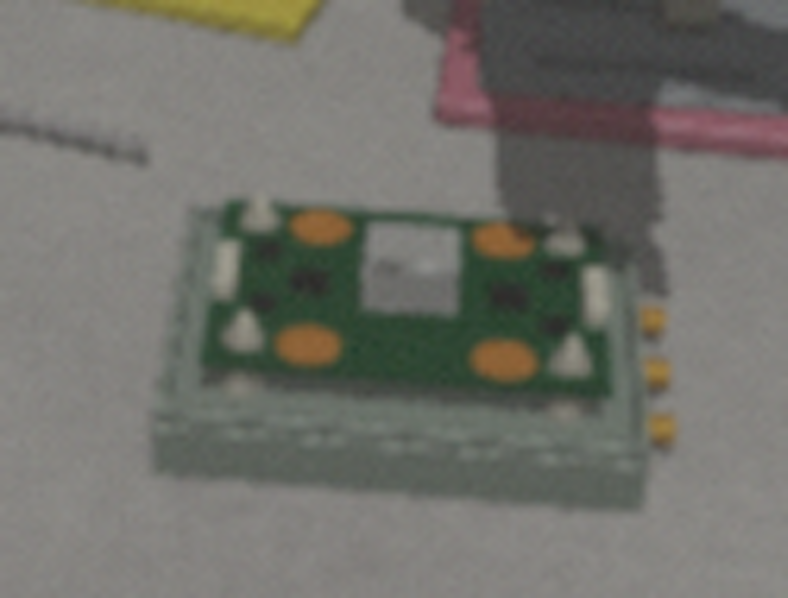

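```bash
python3 -c "
from rig import ticket; print(ticket.hand_in())"
```

```text
the job is handed in; nothing more can be done
None
```

The board is clicked home on all four posts, released, and I handed the job in with the robot clock at about 34 s of the 72 s allowed.

**Grasp:** My first grip closed too late and caught only the top few millimetres of the can. I put the board back on its pad, regripped it at full depth and carried it over.

**Placing:** I laid it level on the barbs. A sideways push of about 7 N there was cleared by shifting it 1 mm before letting go.

**Pressing:** I pressed on the discs with the fingers closed. The (+60, +40) post went first, then (-60, +40). Pressing beside (-60, -40) gave two separate drops, so the (+60, -40) post appears to have gone through with it.

**Last checks:**
- All four discs met hard resistance at the same finger height, 42.1 to 42.2 mm.
- The side picture shows the board flat, with all four post tips standing equally proud.
- The largest vertical force I read while pressing was about 17 N. I only read it between short moves, so brief peaks could have been higher.
- A picture-based fit put the steepest tilt at about 7 degrees, when the first corner went home. That is slightly more than the 6 degrees the task expected but under the 14 degree limit.
- The arm was clear of everything at hand-in, and I saw none of the other things disturbed.

I could not read the contact pins directly, and the hand-in gave no verdict.

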